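# Clear, stack and cover the fruit bins

## Task

Take the red pot-holder out of the bottom bin and hang it astride the steel rail. Then stack all the fruit bins on the bottom bin, which stays on the pine board, each turned end for end from the one beneath so that it stands level on it instead of nesting into it, and last put the wooden lid squarely on the top bin. The bins are thin, so hold them lightly (no more than about 40 N of grip), and leave everything else where it is.

Things in the scene. Friction and masses are not known exactly. Their poses are not given: they have to be found in the camera images.
- base_bin_mid (a point): Bottom bin: an empty white stack-nest bin of the same size, shape and axes as the fruit bins, loose on the pine board, 0.6 kg. Point at its centre. In every bin three ledges lie 6 below the rim (one mid blue end, two in the corners of the plain end) and three feet 18 high stand below (two at the corners of the blue end, one mid plain end).
- bin_a_mid (a point): Thin white bin with dark purple passion fruit fixed in it; may be absent. 120 long (x, +x to its one BLUE end) x 60 wide (y) x 66 high, about 0.3 kg. Point at its centre, 33 above the underside of its feet. Side walls upright and flat from 18 to 66 up: grip across the 60 width at mid-length; over 40 N on a finger dents it.
- bin_a_mark (a point): Point on the blue end of the bin with dark purple passion fruit, 60 along +x from its centre. Set with the blue end over the plain end of the bin beneath, the feet rest on its ledges, exactly 60 higher, with 3 to 4 of play each way (stacked). Blue end over blue end, the feet miss the ledges and it sinks to 48 higher (nested: wrong).
- bin_b_mid (a point): Thin white bin with red tree tomatoes fixed in it; may be absent. 120 long (x, +x to its one BLUE end) x 60 wide (y) x 66 high, about 0.3 kg. Point at its centre, 33 above the underside of its feet. Side walls upright and flat from 18 to 66 up: grip across the 60 width at mid-length; over 40 N on a finger dents it.
- bin_b_mark (a point): Point on the blue end of the bin with red tree tomatoes, 60 along +x from its centre. Set with the blue end over the plain end of the bin beneath, the feet rest on its ledges, exactly 60 higher, with 3 to 4 of play each way (stacked). Blue end over blue end, the feet miss the ledges and it sinks to 48 higher (nested: wrong).
- bin_c_mid (a point): Thin white bin with green limes fixed in it; may be absent. 120 long (x, +x to its one BLUE end) x 60 wide (y) x 66 high, about 0.3 kg. Point at its centre, 33 above the underside of its feet. Side walls upright and flat from 18 to 66 up: grip across the 60 width at mid-length; over 40 N on a finger dents it.
- bin_c_mark (a point): Point on the blue end of the bin with green limes, 60 along +x from its centre. Set with the blue end over the plain end of the bin beneath, the feet rest on its ledges, exactly 60 higher, with 3 to 4 of play each way (stacked). Blue end over blue end, the feet miss the ledges and it sinks to 48 higher (nested: wrong).
- bin_d_mid (a point): Thin white bin with orange tangerines fixed in it; may be absent. 120 long (x, +x to its one BLUE end) x 60 wide (y) x 66 high, about 0.3 kg. Point at its centre, 33 above the underside of its feet. Side walls upright and flat from 18 to 66 up: grip across the 60 width at mid-length; over 40 N on a finger dents it.
- bin_d_mark (a point): Point on the blue end of the bin with orange tangerines, 60 along +x from its centre. Set with the blue end over the plain end of the bin beneath, the feet rest on its ledges, exactly 60 higher, with 3 to 4 of play each way (stacked). Blue end over blue end, the feet miss the ledges and it sinks to 48 higher (nested: wrong).
- holder_mid (a point): Stiff moulded red pot-holder, an upside-down U: 64 long (x), 40 wide (y), 89 tall, walls 5; its slot, 30 wide and 84 deep, opens downward and runs along x; 0.12 kg. It starts standing in the bottom bin, its top 44 above the bin's rim. Point at its centre, 44.5 above its lower edges. Grip across the 40 width, near the top.
- holder_crown (a point): Point in the pot-holder at the middle of the underside of its top (the face that rests on a bar), 84 above its lower edges.
- rail_mid (a point): Middle of the fixed steel rail: a level bar 16 thick, 240 long along its own y between two posts, its axis (this point) about 180 above the counter. z up.
- lid_mid (a point): Wooden lid: plate 126 (x) x 66 (y) x 8 with a centred locating block 64 x 40 x 4 under it and a dark wooden grip 56 (x) x 24 (y) x 34 high on top; 46 tall in all, 0.12 kg. Point half-way up, 23 above the block's underside. On a bin the plate rests on the rim and the block hangs inside, so the point is 19 above the rim; either way round will do.
- board: Rectangular pine board, 260 (x) x 180 (y) x 18, fixed; origin at the centre of its underside.
- egg_cup: Bystander, to be left alone: white ceramic egg cup, 48 across, 62 tall. Origin at the centre of its underside.
- jar: Bystander, to be left alone: amber glass jar with a green cap, 68 across, 100 tall. Origin at the centre of its underside.
- spoon: Bystander, to be left alone: wooden spoon, 190 long, lying flat. Origin at the centre of its underside.
There are look-alikes about, which are no part of the job. What is shaped like the part that bears bin_c_mid but turquoise is not meant. Leave any pink look-alike of the part that bears bin_b_mid alone.

How it is judged:
By the outcome, as a careful person would: the job done as asked, in the order asked, and still so for the second after the job is handed in, with the robot touching nothing.
Of bin_a, bin_b, bin_c, bin_d only 2 to 3 are there at a start; the rules pass over those that are not, and their reading is None.
At some moment in a run one of lid may be knocked a few centimetres aside while the robot is not near it.
It also fails if it takes over 210 s, if anything falls off the work surface, if the arm or the gripper's body presses on something with over 40 N, if the wrist force passes 120 N, or if a joint passes its speed limit or range.

## Robot

A 6-joint arm with a two-finger parallel gripper is mounted at the origin on the work surface. World frame = base frame: x ahead of the robot, y to its left, z up, the work surface at z = 0. Lengths are in m, angles in rad, forces in N, time in s.
With the tool pointing down it reaches from about 0.225 to 0.725 m from the base axis. Payload 3.1 kg.
Tool frame: the origin (TCP) lies midway between the tips of the shut fingers; the grasp point (between the pads) lies 19 mm behind it; x points along the fingers, y is the direction in which the jaws open and shut, and the axes are right-handed (so a half turn about x gives the same grasp; the last joint's range is limited). The gripper opens to 85 mm and grips with 20 to 120 N. Pads are 22 mm wide; open, the fingers measure 114 mm over their backs; the gripper's body (76 mm by 85 mm) begins 54 mm behind the grasp point. The pads swing forward as they close: fully open they stand 13 mm farther back than shut.
Start: joints at [1.009, 0.048, 0.099, 1.622, 0, 1.443], TCP at [0.221, 0.476, 0.231] pointing down, gripper open.
Joint ranges: [-2.91, 2.91], [-0.99, 1.94], [-1.21, 1.42], [-2.12, 2.29], [-1.49, 1.47], [-3.14, 3.14]. Speed limits (rad/s): [2.79, 2.79, 3.14, 3.14, 3.14, 3.14].

## Interface

Orientations are given as a unit quaternion [x, y, z, w].
In Python, from station import observe, snapshot, finish_job gives the robot as it stands.
- The arm moves only by the shell command python3 -m handwheel 'ROWS' [FORCE]. ROWS is text: rows parted by semicolons, each of 7 numbers parted by spaces: the shift along the tool's x, y, z in mm, then the turn, a rotation vector about the tool's x, y, z in degrees, then the opening, from 0 (shut) to 1 (fully open). A call has exactly 5 rows; each row is the pose to reach, as a shift and turn from the pose commanded when the call began, along the tool's axes at that moment; what a row does not reach only later rows make up. A row lasts 1/10 s, in which the tool goes at most 50 mm and 8.59 degrees, less where a joint would pass 70% of its speed; a pose out of reach is approached as far as the arm can. A call with a gripper value outside its range is refused whole. The fingers move at their own pace and stop on an object; FORCE is the grip in N (left out, the last holds). Time passes only in rows, so rows that repeat a pose let the fingers close, or fill a call up. It gives the time, the measured TCP pose, the force and the opening at its end, in the units of the state.
- observe(): the state, without advancing time (a new reading comes with each control period).
- snapshot(name): name is "scene" or "side" or "wrist"; returns a dict with "color" (420x560x3 uint8, blue, green, red), "range_z" (420x560 float32, m along the optical axis (not along the pixel's ray), 0 where there is no reading), "fovy" (degrees; the focal length in pixels is half the picture's height over the tangent of half this angle, whatever the lens; pixels are square), "cx", "cy" (the principal point, pixels), "xyz" and "attitude" of the camera in the world. Camera axes: x right, y up, looking along -z (the intrinsics and any distortion apply to the point x, -y, -z); pixel columns grow to the right and rows downward; lengths in m; the calibration is good to about 2 mm. The wrist camera is an equidistant fisheye: a pixel r from the principal point sees the ray r / f radians off the axis. A picture is of the moment at which its call begins.
- finish_job(): hands the job in, once; it reports no verdict.
The state is a dict: "t": time; "joints": joint angles; "dq": joint speeds; "effort": joint torques, N m; "tcp_pos": TCP position; "tcp_rot": TCP orientation; "wrist_force": force on the tool from outside, world axes, zero at the start; "moment": the same for the moment, N m; "gripper_width": finger opening in m.
Only numpy, scipy, OpenCV 4.12 (cv2) and the standard library are available. Lean on these libraries where they do the work, as an engineer would, in place of code of your own. Each camera call takes 0.05 s, during which the arm holds its last target.

## Working session

There is one attempt and no reset: what is moved stays moved. The work goes in short steps, Python scripts to look and compute and a shell command to move; the robot and the scene stay as the last step left them, time stands still between calls to the robot, and variables do not carry over. Pictures are saved under pics/ and viewed, and the job is handed in when it is done.

```bash
ls -la; mkdir -p pics
python3 - <<'E'
from station import observe,snapshot
import cv2,json
print(observe())
for n in("scene","side","wrist"):
    s=snapshot(n); cv2.imwrite(f"pics/{n}0.png",s["color"]); print(n,{k:v for k,v in s.items() if k not in("color","range_z")})
E
```

```text
total 12
drwxr-xr-x  3 agent agent 4096 Dec  6 16:12 .
drwxr-xr-x 23 root  root  4096 Dec  6 16:12 ..
drwxr-xr-x  2 agent agent 4096 Dec  6 16:12 pics
{'t': 0.0, 'joints': array([1.00924718e+00, 4.87448223e-02, 9.75829859e-02, 1.62195687e+00,
       1.58188801e-05, 1.44300993e+00]), 'dq': array([ 3.08864947e-04, -7.16162447e-04, -2.01556336e-03, -7.89481929e-05,
        4.07170655e-04, -5.57480498e-04]), 'effort': array([ 1.43766351e-04, -3.38776946e+01,  3.20018041e+01,  2.02168833e-02,
       -1.15266066e-04, -2.27056518e-05]), 'tcp_pos': array([0.22033153, 0.47587114, 0.23011276]), 'tcp_rot': array([ 0.15138785,  0.69082382, -0.15292966,  0.69025843]), 'wrist_force': array([-0.93131474,  0.78631421, -0.177042  ]), 'moment': array([ 0.01697813,  0.0027806 , -0.00240688]), 'gripper_width': 0.08524362284832672}
scene {'fovy': 54.72443981669606, 'cx': 277.5732080275215, 'cy': 209.32243583267956, 'xyz': array([1.15165836, 0.54228869, 1.05472168]), 'attitude': array([0.16261559, 0.32460147, 0.8397983 , 0.40364448])}
side {'fovy': 48.24392908639325, 'cx': 281.26431887722896, 'cy': 207.03449969729618, 'xyz': array([-0.45262482, -0.93220172,  0.9202921 ]), 'attitude': array([ 0.4603299 , -0.17866657, -0.32710865,  0.80571371])}
wrist {'fovy': 65.70646984690485, 'cx': 288.2422019329207, 'cy': 208.0961063302384, 'xyz': array([0.15172314, 0.50796749, 0.37230923]), 'attitude': array([-0.12712839, -0.08025784,  0.5325174 ,  0.83295995])}
```

View pics/scene0.png

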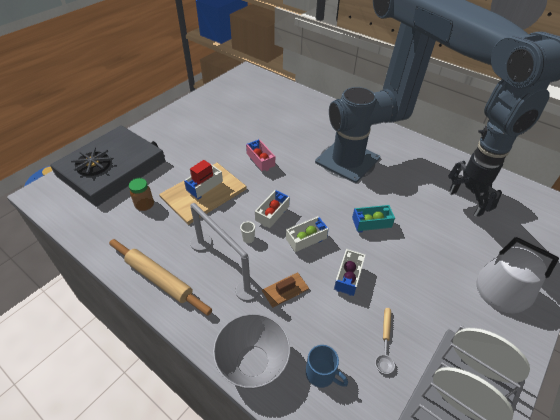

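View pics/side0.png

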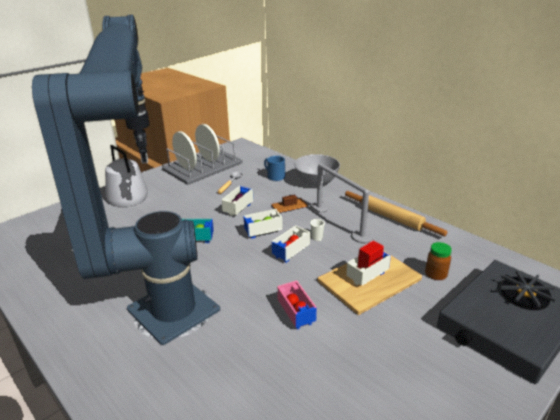

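View pics/wrist0.png

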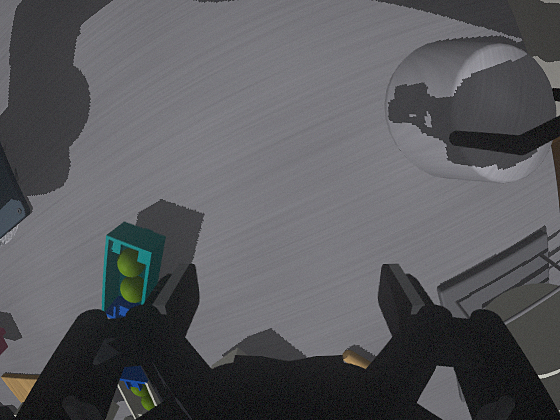

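Three fruit bins are there (purple, red and green), along with the pink and turquoise look-alikes. I'll build point clouds from both fixed cameras next.

```bash
cat > h.py <<'E'
import numpy as np,cv2
from scipy.spatial.transform import Rotation as R
from station import observe,snapshot
def cloud(s,name):
    c=s["color"];z=s["range_z"];H,W=z.shape
    f=H/2/np.tan(np.radians(s["fovy"])/2)
    v,u=np.mgrid[0:H,0:W].astype(float)
    a=(u-s["cx"])/f;b=(v-s["cy"])/f
    if name=="wrist":
        r=np.hypot(a,b);k=np.where(r>1e-9,np.tan(np.minimum(r,1.5))/np.maximum(r,1e-9),1);a=a*k;b=b*k
    p=np.stack([a*z,-b*z,-z],-1)
    P=R.from_quat(s["attitude"]).apply(p.reshape(-1,3)).reshape(H,W,3)+s["xyz"]
    P[z<=0]=np.nan
    return P
def proj(s,X,name="x"):
    p=R.from_quat(s["attitude"]).inv().apply(np.atleast_2d(X)-s["xyz"])
    f=s["color"].shape[0]/2/np.tan(np.radians(s["fovy"])/2)
    a=p[:,0]/-p[:,2];b=-p[:,1]/-p[:,2]
    if name=="wrist":
        r=np.hypot(a,b);k=np.arctan(r)/r;a=a*k;b=b*k
    return np.stack([s["cx"]+f*a,s["cy"]+f*b],-1)
def top(s,name,x0,x1,y0,y1,zmin=-.02,zmax=.4,res=.001):
    "image: right = -y , up = +x"
    P=cloud(s,name).reshape(-1,3);C=s["color"].reshape(-1,3)
    m=(P[:,0]>x0)&(P[:,0]<x1)&(P[:,1]>y0)&(P[:,1]<y1)&(P[:,2]>zmin)&(P[:,2]<zmax)
    P=P[m];C=C[m];o=np.argsort(P[:,2]);P=P[o];C=C[o]
    im=np.zeros((int((x1-x0)/res)+1,int((y1-y0)/res)+1,3),np.uint8)
    r=((x1-P[:,0])/res).astype(int);c=((y1-P[:,1])/res).astype(int)
    for dr in(0,1,2):
        for dc in(0,1,2):
            im[np.clip(r+dr,0,im.shape[0]-1),np.clip(c+dc,0,im.shape[1]-1)]=C
    return im
E
python3 - <<'E'
from h import *
for n in("scene","side"):
    s=snapshot(n);np.save(f"{n}0.npy",s,allow_pickle=True)
    im=top(s,n,.15,.75,-.45,.35); 
    for i in range(0,600,100): cv2.putText(im,f"{.75-i*.001:.2f}",(0,i+10),0,.35,(0,255,255))
    for i in range(0,800,100): cv2.putText(im,f"{.35-i*.001:.2f}",(i,595),0,.35,(0,255,255))
    cv2.imwrite(f"pics/top_{n}.png",im[:600,:800])
    P=cloud(s,n);
    P2=P.reshape(-1,3);m=(P2[:,0]>.2)&(P2[:,0]<.7)&(abs(P2[:,1])<.4)&(abs(P2[:,2])<.006)
    print(n,np.median(P2[m,2]))
E
```

```text
scene 0.00047864639469274994
side -0.0008428008476136228
```

View pics/top_scene.png

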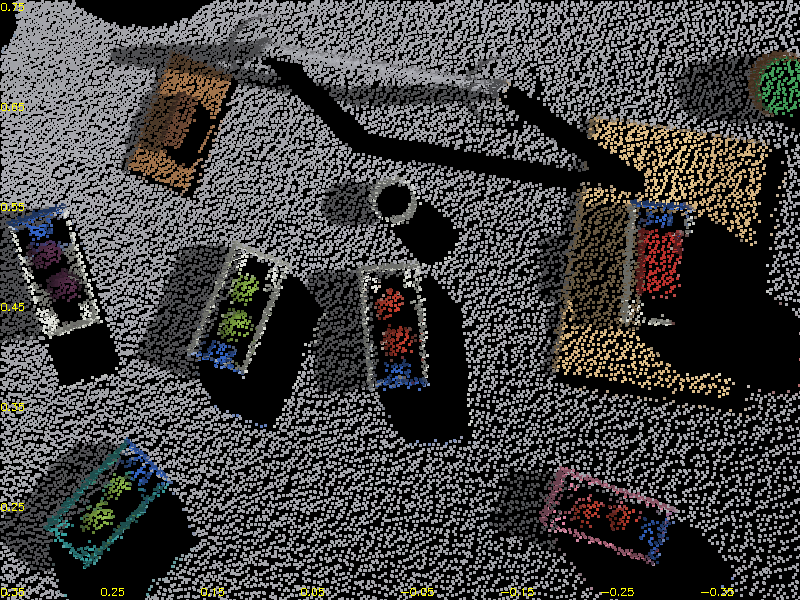

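View pics/top_side.png

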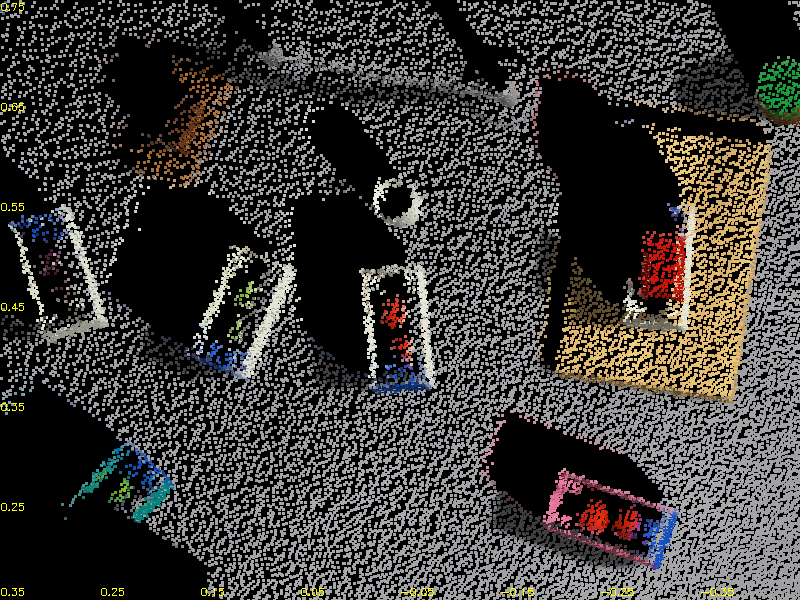

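```bash
cat > fit.py <<'E'
from h import *
from scipy.optimize import minimize
def rectfit(Q,L,W,x0):
    # robust: outer boundary points fit; cost = outside heavily + missing extents
    def cost(p):
        c,s=np.cos(p[2]),np.sin(p[2]);d=Q-p[:2];u=d@[c,s];v=d@[-s,c]
        q=np.maximum(abs(u)-L/2,abs(v)-W/2)  # signed: 0 on outer outline
        return np.mean(np.minimum(abs(q+.0012),.006))
    best=min((minimize(cost,np.array(x0)+d,method="Nelder-Mead",options=dict(initial_simplex=np.array(x0)+d+np.array([[0,0,0],[.006,0,0],[0,.006,0],[0,0,.08]]),xatol=1e-5,fatol=1e-7)) for d in ([0,0,0],[.004,0,.05],[-.004,0,-.05],[0,.004,.05],[0,-.004,-.05])),key=lambda r:r.fun)
    return best.x,best.fun
def rim(snaps,box,zr,dz=.004):
    out=[]
    for n,s in snaps.items():
        P=cloud(s,n).reshape(-1,3);x0,x1,y0,y1=box
        m=(P[:,0]>x0)&(P[:,0]<x1)&(P[:,1]>y0)&(P[:,1]<y1)&(abs(P[:,2]-zr)<dz)
        out.append(P[m])
    return out
E
python3 - <<'E'
from fit import *
S={n:np.load(f"{n}0.npy",allow_pickle=True).item() for n in("scene","side")}
boxes={"a":(.41,.56,.24,.36,.066),"b":(.36,.51,-.085,.0,.066),"c":(.37,.53,.05,.17,.066),"base":(.42,.57,-.35,-.26,.084),"lid":(.56,.71,.11,.23,.012)}
for k,(x0,x1,y0,y1,z) in boxes.items():
    for sel in (("scene",),("side",),("scene","side")):
        o=rim({n:S[n] for n in sel},(x0,x1,y0,y1),z,.005)
        Q=np.concatenate(o)[:,:2]
        r=cv2.minAreaRect((Q*1000).astype(np.float32))
        print(k,sel,len(Q),"minrect",np.round(r[0],1),np.round(r[1],1),round(r[2],1),end=" ")
        L,W=(.126,.066) if k=="lid" else (.12,.06)
        cx,cy=np.array(r[0])/1000
        ang=np.radians(r[2] if r[1][0]>r[1][1] else r[2]+90)
        p,c=rectfit(Q,L,W,[cx,cy,ang]);print("fit",np.round(p[:2]*1000,1),round(np.degrees(p[2]),1),"cost",round(c*1000,2))
E
```

```text
a ('scene',) 222 minrect [479.6 296. ] [123.9  59.8] 17.8 fit [479.7 296.1] 17.5 cost 2.26
a ('side',) 100 minrect [477.3 293.4] [129.1  65.3] 16.6 fit [478. 292.] 15.7 cost 2.72
a ('scene', 'side') 322 minrect [477.4 293.4] [129.1  65.4] 16.8 fit [479.7 295.3] 17.4 cost 2.61
b ('scene',) 190 minrect [423.5 -43.5] [126.3  63.2] 2.7 fit [425.4 -43. ] 3.9 cost 2.32
b ('side',) 169 minrect [422.4 -46. ] [124.2  63.7] 5.1 fit [422.9 -46.5] 5.1 cost 2.38
b ('scene', 'side') 359 minrect [423.2 -45.3] [127.1  65. ] 5.1 fit [424.8 -44.5] 5.2 cost 2.65
c ('scene',) 232 minrect [441.2 112. ] [ 63.1 122.7] 67.6 fit [442.4 111.7] 157.8 cost 2.35
c ('side',) 147 minrect [438.7 108.6] [ 68.6 123.5] 67.6 fit [438.9 109.7] 156.5 cost 2.92
c ('scene', 'side') 379 minrect [439.3 109.1] [ 70.  124.1] 67.5 fit [441.8 111.4] 158.1 cost 2.8
base ('scene',) 184 minrect [ 487.1 -306.7] [ 65.9 121.5] 86.2 fit [ 487.3 -306.9] 175.9 cost 3.22
base ('side',) 198 minrect [ 484.9 -307.6] [ 65.2 124.6] 85.7 fit [ 483.9 -308.1] 176.1 cost 3.15
base ('scene', 'side') 382 minrect [ 485.1 -307. ] [ 66.9 125.3] 86.2 fit [ 485.6 -307.2] 176.4 cost 3.3
lid ('scene',) 638 minrect [645.3 164.9] [ 68.1 159.7] 67.9 fit [630.1 171.1] 158.8 cost 4.5
lid ('side',) 231 minrect [639.8 161.2] [ 74.5 157.3] 65.7 fit [628.9 169.4] 159.4 cost 4.77
lid ('scene', 'side') 869 minrect [642.9 161.3] [ 76.5 161.5] 67.9 fit [629.5 171. ] 158.7 cost 4.59
```

Run:
```python
from fit import *
S={n:np.load(f"{n}0.npy",allow_pickle=True).item() for n in("scene","side")}
for n,s in S.items():
    P=cloud(s,n).reshape(-1,3);C=s["color"].reshape(-1,3).astype(int)
    m=(P[:,0]>.4)&(P[:,0]<.58)&(P[:,1]>-.37)&(P[:,1]<-.24)&(C[:,2]>1.8*C[:,0])&(C[:,2]>2.5*C[:,1])
    Q=P[m];print(n,"holder z pct",np.percentile(Q[:,2],[1,50,90,99]))
    T=Q[abs(Q[:,2]-.128)<.004]
    r=cv2.minAreaRect((T[:,:2]*1000).astype(np.float32));print(len(T),r)
    m=(P[:,0]>.6)&(P[:,0]<.75)&(P[:,1]>-.2)&(P[:,1]<.15)&(P[:,2]>.172)&(P[:,2]<.2)
    Q=P[m];c=np.median(Q,0);X=Q[:,:2]-Q[:,:2].mean(0);w,V=np.linalg.eigh(X.T@X);d=V[:,1]*np.sign(V[1,1]);t=X@d
    lo,hi=np.percentile(t,[.5,99.5]);mid=Q[:,:2].mean(0)+d*(lo+hi)/2
    print("rail",len(Q),"dir",d,np.degrees(np.arctan2(d[1],d[0])),"len",hi-lo,"mid",mid,"z",np.percentile(Q[:,2],[5,50,95]))
    v=X@V[:,0];print("width pct",np.percentile(v,[2,50,98]))
    m=(P[:,0]>.55)&(P[:,0]<.72)&(P[:,1]>.1)&(P[:,1]<.25)&(P[:,2]>.006)&(C[:,2]>C[:,0]*1.5)
    Q=P[m];pl=Q[abs(Q[:,2]-.012)<.003];tp=Q[abs(Q[:,2]-.046)<.004]
    for q in(pl,tp): print("lid",len(q),cv2.minAreaRect((q[:,:2]*1000).astype(np.float32)) if len(q)>3 else"")
o=observe();M=R.from_quat(o["tcp_rot"]).as_matrix();print(M.round(3), np.degrees(np.arctan2(M[1,1],M[0,1])))
```

```text
scene holder z pct [0.06028149 0.12065548 0.12952714 0.13191197]
146 ((487.4157409667969, -308.4481506347656), (40.85900115966797, 64.84896087646484), 86.16942596435547)
rail 458 dir [0.16781061 0.98581925] 80.33945258733338 len 0.2538675479733963 mid [ 0.68364235 -0.03118489] z [0.17856249 0.18664468 0.190164  ]
width pct [-0.00660537 -0.00048563  0.00915121]
lid 512 ((630.3792724609375, 171.77633666992188), (66.1072998046875, 125.30597686767578), 67.53414154052734)
lid 130 ((631.0736694335938, 172.4445037841797), (23.668136596679688, 54.412078857421875), 71.27072143554688)
side holder z pct [0.0539007  0.11402087 0.12846738 0.13103268]
177 ((485.34228515625, -311.55865478515625), (41.065250396728516, 65.91119384765625), 86.87757110595703)
rail 275 dir [0.16827973 0.98573928] 80.31218574869875 len 0.25240822741872837 mid [ 0.67475583 -0.03754617] z [0.17497321 0.18364624 0.18869377]
width pct [-0.00917355  0.00060098  0.00692265]
lid 157 ((625.953125, 165.22584533691406), (68.79093933105469, 126.5547866821289), 68.58051300048828)
lid 43 ((626.400146484375, 167.7849884033203), (28.55388832092285, 48.717613220214844), 62.314876556396484)
[[-0.001  0.42   0.907]
 [-0.001  0.907 -0.42 ]
 [-1.    -0.001 -0.   ]] 65.1448396292806
```

```bash
cat > plan.py <<'E'
import sys
from h import *
# usage: plan.py x y z yaw(deg of tool y)   -> row from measured pose, mm/deg, tool down
def plan(x,y,z,yaw,show=True):
    o=observe();Rm=R.from_quat(o["tcp_rot"]);p=o["tcp_pos"]
    c,s=np.cos(np.radians(yaw)),np.sin(np.radians(yaw))
    T=R.from_matrix(np.array([[0,c,-s*-1],[0,s,-c],[-1,0,0]]))
    d=Rm.inv().apply(np.array([x,y,z])-p)*1000
    rv=(Rm.inv()*T).as_rotvec(degrees=True)
    M=Rm.as_matrix()
    print("t %.2f now %s yaw %.1f w %.1f F %s j6 %.0f"%(o["t"],(p*1000).round(1),np.degrees(np.arctan2(M[1,1],M[0,1])),o["gripper_width"]*1000,o["wrist_force"].round(1),np.degrees(o["joints"][5])))
    print("row: "+" ".join("%.1f"%v for v in d)+"  "+" ".join("%.1f"%v for v in rv), " dist %.0f"%np.linalg.norm(d))
if __name__=="__main__":
    a=list(map(float,sys.argv[1:5]));plan(*a)
E
python3 plan.py .486 -.31 .2 86.5
```

```text
t 0.25 now [220.5 476.1 230.7] yaw 65.1 w 85.4 F [-0.9  1.2 -0.2] j6 83
row: 31.3 -601.7 571.3  -21.4 -0.0 0.1  dist 830
```

```bash
python3 -m handwheel '30 -602 571 -21 0 0 1;30 -602 571 -21 0 0 1;30 -602 571 -21 0 0 1;30 -602 571 -21 0 0 1;30 -602 571 -21 0 0 1'; python3 plan.py .486 -.31 .2 86.5
```

```text
t: 0.75
tcp_pos: [0.2989, 0.2438, 0.2225]
tcp_rot: [0.023, 0.706, -0.023, 0.707]
wrist_force: [1.6, -0.2, -0.5]
gripper_width: 0.0855
t 0.75 now [298.9 243.8 222.5] yaw 86.2 w 85.5 F [ 1.6 -0.2 -0.5] j6 33
row: 22.6 -540.2 223.2  -0.3 0.0 -0.0  dist 585
```

```bash
M='x'; python3 -m handwheel '22 -540 223 0 0 0 1;22 -540 223 0 0 0 1;22 -540 223 0 0 0 1;22 -540 223 0 0 0 1;22 -540 223 0 0 0 1'; python3 plan.py .486 -.31 .2 86.5
```

```text
t: 1.25
tcp_pos: [0.3787, 0.0066, 0.2134]
tcp_rot: [0.024, 0.706, -0.024, 0.707]
wrist_force: [2.0, 0.1, -1.1]
gripper_width: 0.0855
t 1.25 now [378.7   6.6 213.4] yaw 86.1 w 85.5 F [ 2.   0.1 -1.1] j6 -5
row: 13.5 -308.7 128.4  -0.4 0.1 -0.0  dist 335
```

```bash
python3 -m handwheel '13 -308 128 0 0 0 1;13 -308 128 0 0 0 1;13 -308 128 0 0 0 1;13 -308 128 0 0 0 1;13 -308 128 0 0 0 1' >/dev/null; python3 plan.py .486 -.31 .2 86.5
```

```text
t 1.75 now [ 458.8 -230.1  203.3] yaw 86.1 w 85.4 F [1.5 0.7 0.7] j6 -30
row: 3.3 -77.9 32.6  -0.4 0.0 -0.0  dist 84
```

```bash
python3 -m handwheel '3 -60 26 0 0 0 1;3 -60 26 0 0 0 1;3 -60 26 0 0 0 1;3 -60 26 0 0 0 1;3 -60 26 0 0 0 1' >/dev/null; python3 plan.py .486 -.31 .2 86.5
python3 - <<'E'
from h import *
s=snapshot("wrist");np.save("w1.npy",s,allow_pickle=True);cv2.imwrite("pics/w1.png",s["color"])
im=top(s,"wrist",.35,.65,-.45,-.15,res=.0006);cv2.imwrite("pics/w1top.png",im)
E
```

```text
t 2.25 now [ 480.3 -288.3  200.9] yaw 86.2 w 85.4 F [ 0.  -0.4 -0.5] j6 -34
row: 0.9 -21.2 7.1  -0.3 -0.0 -0.0  dist 22
```

View pics/w1.png

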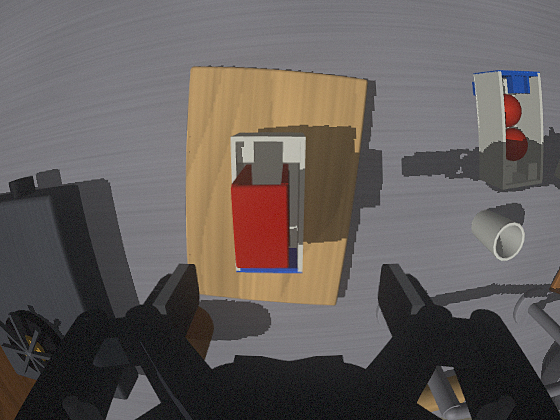

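View pics/w1top.png

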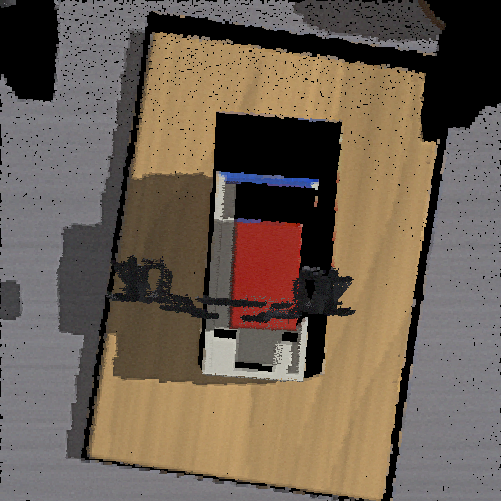

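Run:
```python
from fit import *
s=np.load("w1.npy",allow_pickle=True).item()
P=cloud(s,"wrist").reshape(-1,3);C=s["color"].reshape(-1,3).astype(int)
m=(P[:,0]>.4)&(P[:,0]<.58)&(P[:,1]>-.37)&(P[:,1]<-.24)&(C[:,2]>1.8*C[:,0])&(C[:,2]>2.5*C[:,1])
Q=P[m];print(np.percentile(Q[:,2],[1,50,99]))
T=Q[abs(Q[:,2]-.128)<.004];print(len(T),cv2.minAreaRect((T[:,:2]*1000).astype(np.float32)))
Q=rim({"wrist":s},(.42,.57,-.36,-.26),.084,.004)[0]
print(len(Q),cv2.minAreaRect((Q[:,:2]*1000).astype(np.float32)),rectfit(Q[:,:2],.12,.06,[.486,-.307,np.radians(176)]))
m=(abs(P[:,0]-.5)<.2)&(abs(P[:,1]+.3)<.12)&(abs(P[:,2]-.018)<.008);print(np.median(P[m,2]))
```

```text
[0.12567021 0.12745315 0.12909381]
4482 ((485.46246337890625, -308.55682373046875), (39.7032585144043, 63.76102828979492), 86.88168334960938)
1592 ((484.7370910644531, -305.8791809082031), (60.667877197265625, 121.5248031616211), 85.69450378417969) (array([ 0.48444553, -0.30616839,  3.05804194]), np.float64(0.0012789705791460266))
0.017447358789226375
```

```bash
python3 plan.py .4855 -.3086 .1 86.9
```

```text
t 2.30 now [ 480.4 -288.2  201. ] yaw 86.2 w 85.2 F [-0.9  0.6 -0. ] j6 -34
row: 101.0 -20.0 6.4  -0.7 0.0 -0.0  dist 103
```

```bash
python3 -m handwheel '20 -20 6.4 -0.7 0 0 1;50 -20 6.4 -0.7 0 0 1;90 -20 6.4 -0.7 0 0 1;101 -20 6.4 -0.7 0 0 1;101 -20 6.4 -0.7 0 0 1' >/dev/null;  python3 plan.py .4855 -.3086 .1 86.9
```

```text
t 2.80 now [ 483.9 -307.7   97.4] yaw 86.9 w 85.0 F [-0.4 -0.1 -0. ] j6 -36
row: -2.6 -0.8 1.6  0.0 -0.2 -0.2  dist 3
```

```bash
python3 -m handwheel '-2 -1 1.5 0 0 0 0.3;-2 -1 1.5 0 0 0 0.3;-2 -1 1.5 0 0 0 0.3;-2 -1 1.5 0 0 0 0.3;-2 -1 1.5 0 0 0 0.3' 35 >/dev/null;  python3 plan.py .4855 -.3086 .1 86.9
```

```text
t 3.30 now [ 488.2 -311.8  104. ] yaw 86.8 w 39.4 F [-0.1  0.9  6.2] j6 -36
row: 4.0 3.1 -2.9  -0.1 0.2 0.1  dist 6
```

```bash
python3 -m handwheel '-30 0 0 0 0 0 0.3;-70 0 0 0 0 0 0.3;-120 0 0 0 0 0 0.3;-170 0 0 0 0 0 0.3;-178 0 0 0 0 0 0.3'  >/dev/null;  python3 plan.py .679 -.034 .28 170.3
python3 - <<'E'
from h import *
s=snapshot("wrist");np.save("w2.npy",s,allow_pickle=True);cv2.imwrite("pics/w2.png",s["color"])
E
```

```text
t 3.80 now [ 488.8 -312.7  287.7] yaw 86.8 w 39.6 F [ 0.5 -0.6 -0.1] j6 -36
row: 7.3 288.8 174.4  -83.5 0.2 0.8  dist 337
```

View pics/w2.png

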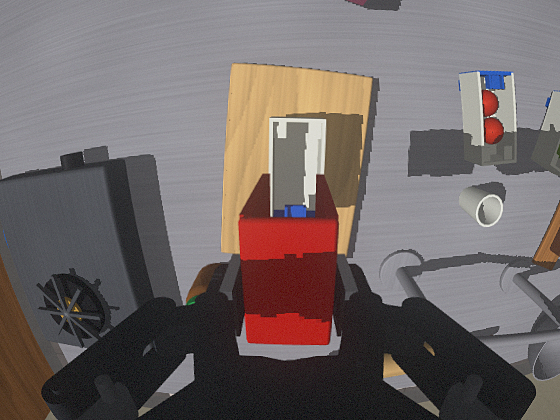

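Run:
```python
from fit import *
s=np.load("w2.npy",allow_pickle=True).item()
P=cloud(s,"wrist").reshape(-1,3);C=s["color"].reshape(-1,3).astype(int)
o=observe();print(o["tcp_pos"])
m=(C[:,2]>1.8*C[:,0])&(C[:,2]>2.5*C[:,1])&(P[:,2]>.12)
Q=R.from_quat(o["tcp_rot"]).inv().apply(P[m]-o["tcp_pos"])*1000
print(np.percentile(Q,[.5,5,50,95,99.5],axis=0).round(1))
T=Q[Q[:,0]<np.percentile(Q[:,0],1)+5]
print(len(T),np.median(T[:,0]),cv2.minAreaRect(T[:,1:].astype(np.float32)))
```

```text
[ 0.48868488 -0.31257242  0.28597031]
[[-27.3 -19.7 -34.3]
 [-26.6 -17.8 -32.6]
 [-25.4  -0.3  -8.4]
 [-24.2  17.1  23.7]
 [-22.7  19.   27.8]]
11402 -25.416072370324436 ((-7.017665863037109, -6.405162811279297), (99.07133483886719, 73.49053955078125), 31.784440994262695)
```

```bash
python3 -m handwheel '0 289 174 -83.5 0 0.5 0.3;0 289 174 -83.5 0 0.5 0.3;0 289 174 -83.5 0 0.5 0.3;0 289 174 -83.5 0 0.5 0.3;0 289 174 -83.5 0 0.5 0.3'  >/dev/null;  python3 plan.py .679 -.034 .286 170.3
```

```text
t 4.35 now [ 627.7 -102.5  277. ] yaw 130.1 w 39.9 F [ 0.8 -0.9 -1.2] j6 -56
row: -8.9 19.4 83.4  -40.2 0.1 -0.4  dist 86
```

```bash
python3 -m handwheel '-9 19 83 -40 0 0 0.3;-9 19 83 -40 0 0 0.3;-9 19 83 -40 0 0 0.3;-9 19 83 -40 0 0 0.3;-9 19 83 -40 0 0 0.3'  >/dev/null;  python3 plan.py .679 -.034 .286 170.3;python3 - <<'E'
from h import *
for n in("wrist","scene","side"):
    s=snapshot(n);np.save(n+"3.npy",s,allow_pickle=True);cv2.imwrite(f"pics/{n}3.png",s["color"])
E
```

```text
t 4.85 now [678.9 -35.9 285.5] yaw 170.2 w 39.2 F [ 0.1 -0.3 -1.5] j6 -89
row: -0.5 0.3 1.8  -0.1 0.2 -0.4  dist 2
```

View pics/wrist3.png

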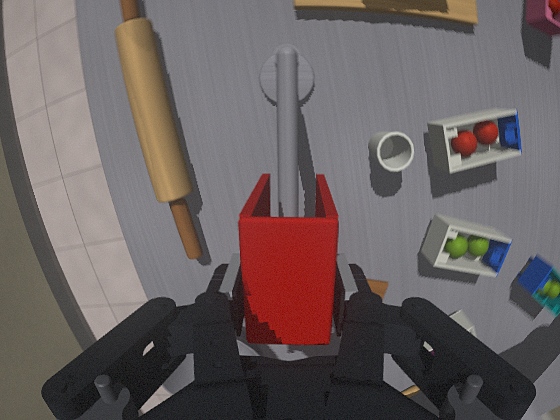

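View pics/scene3.png

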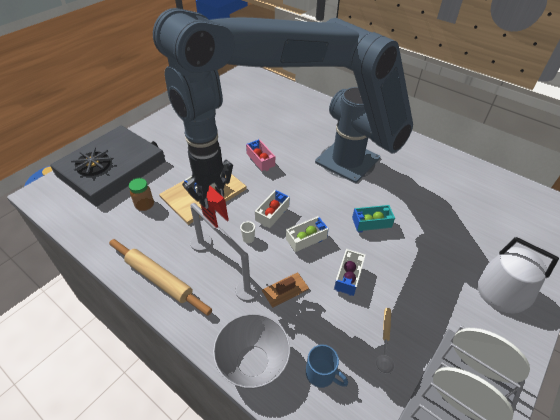

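Run:
```python
from fit import *
s=np.load("wrist3.npy",allow_pickle=True).item()
P=cloud(s,"wrist").reshape(-1,3);C=s["color"].reshape(-1,3).astype(int)
o=observe()
W=R.from_quat(o["tcp_rot"])
m=(abs(P[:,2]-.182)<.009)&(abs(P[:,0]-.67)<.05)&(abs(P[:,1]+.07)<.12)&(C.max(1)-C.min(1)<40)
Q=W.inv().apply(P[m]-o["tcp_pos"])*1000
k=(abs(Q[:,1])<12);Q=Q[k];print(len(Q),np.percentile(P[m][k][:,2],[1,50,99]))
for a in range(-160,-30,15):
    q=Q[(Q[:,2]>a)&(Q[:,2]<a+15)]
    if len(q)>10:print(a,len(q),q[:,1].min().round(1),q[:,1].max().round(1),"mid",((q[:,1].min()+q[:,1].max())/2).round(1))
m=(C[:,2]>1.8*C[:,0])&(C[:,2]>2.5*C[:,1])&(P[:,2]>.2)
q=W.inv().apply(P[m]-o["tcp_pos"])*1000;q=q[q[:,0]<-20];print(np.percentile(q,[1,50,99],axis=0).round(1))
```

```text
3653 [0.17902799 0.18618023 0.18863103]
-130 294 -11.1 8.4 mid -1.4
-115 450 -11.0 7.6 mid -1.7
-100 435 -9.3 6.4 mid -1.5
-85 433 -9.3 6.5 mid -1.4
-70 415 -8.4 6.7 mid -0.9
-55 421 -8.4 6.9 mid -0.7
-40 407 -8.3 7.1 mid -0.6
[[-24.4 -19.6 -34. ]
 [-22.8  -0.3  -8.4]
 [-20.9  18.7  27.6]]
```

```bash
python3 -m handwheel '20 0 0 0 0 0 0.3;45 0 0 0 0 0 0.3;70 0 0 0 0 0 0.3;95 0 0 0 0 0 0.3;105 0 0 0 0 0 0.3'  >/dev/null;  python3 plan.py .679 -.034 .17 170.3
```

```text
t 5.50 now [676.7 -36.  179. ] yaw 169.7 w 39.6 F [-0.3  0.  -1. ] j6 -89
row: 9.0 -2.0 2.4  -0.6 0.2 -0.5  dist 10
```

```bash
python3 -m handwheel '2 -1.5 0 -0.5 0 0 0.3;4 -1.5 0 -0.5 0 0 0.3;6 -1.5 0 -0.5 0 0 0.3;8 -1.5 0 -0.5 0 0 0.3;8 -1.5 0 -0.5 0 0 0.3'  >/dev/null;  python3 plan.py .679 -.034 .17 170.3
```

```text
t 6.00 now [680.8 -36.4 176.5] yaw 170.3 w 39.7 F [ 0.9  0.1 -1.5] j6 -89
row: 6.5 2.2 2.1  0.0 0.2 -0.0  dist 7
```

```bash
python3 -m handwheel '1 0 0 0 0 0 0.3;2 0 0 0 0 0 0.3;3 0 0 0 0 0 0.3;4 0 0 0 0 0 0.3;4 0 0 0 0 0 0.3'  ;  python3 plan.py .679 -.034 .17 170.3;  python3 -c "
from h import *
for i in range(6):
    s=snapshot('wrist') ;o=observe();print(o['tcp_pos'].round(4),o['wrist_force'].round(1))
"
```

```text
t: 6.5
tcp_pos: [0.6803, -0.0363, 0.1714]
tcp_rot: [-0.454, 0.54, 0.458, 0.541]
wrist_force: [0.3, 0.1, -0.9]
gripper_width: 0.0395
t 6.50 now [680.3 -36.3 171.4] yaw 170.3 w 39.5 F [ 0.3  0.1 -0.9] j6 -89
row: 1.4 1.6 2.0  0.0 0.2 -0.1  dist 3
[ 0.6803 -0.0363  0.1715] [ 1.   0.2 -1.3]
[ 0.6803 -0.0363  0.1716] [-0.1  0.1 -1.5]
[ 0.6804 -0.0363  0.1717] [-1.1 -0.  -2.1]
[ 0.6804 -0.0363  0.1717] [ 0.7  0.8 -0.9]
[ 0.6804 -0.0363  0.1718] [ 0.1 -0.2 -1.1]
[ 0.6804 -0.0363  0.1718] [-0.2  0.2 -0.4]
```

```bash
python3 -m handwheel '1 1 0 0 0 0 0.3;2 1 0 0 0 0 0.3;3 1 0 0 0 0 0.3;4 1 0 0 0 0 0.3;4 1 0 0 0 0 0.3' >/dev/null ;  python3 plan.py .679 -.034 .17 170.3;  python3 -c "
from h import *
s=snapshot('side');cv2.imwrite('pics/side4.png',cv2.resize(s['color'][130:260,280:440],None,fx=4,fy=4))
"
```

```text
t 7.30 now [679.4 -36.2 168.7] yaw 170.3 w 39.8 F [-2.   0.4  3.1] j6 -89
row: -1.3 0.8 2.1  0.0 0.2 -0.1  dist 3
```

View pics/side4.png

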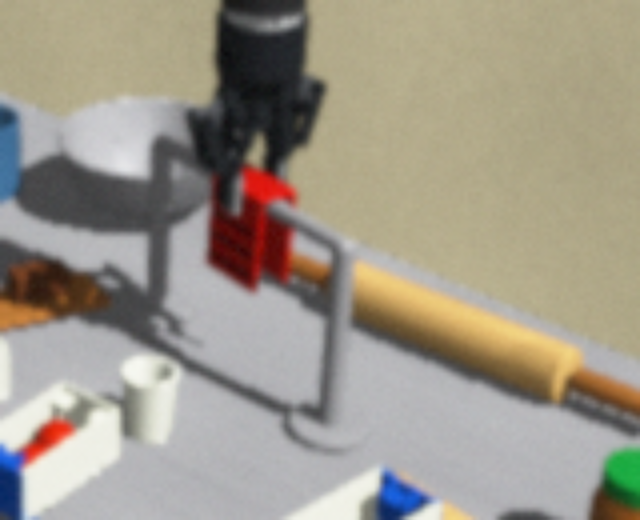

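```bash
python3 -m handwheel '0 0 0 0 0 0 0.6;0 0 0 0 0 0 0.8;0 0 0 0 0 0 0.9;0 0 0 0 0 0 0.9;0 0 0 0 0 0 0.9' >/dev/null ;  python3 plan.py .679 -.034 .2 170.3;python3 -m handwheel '-15 0 0 0 0 0 0.9;-30 0 0 0 0 0 0.9;-60 0 0 0 0 0 1;-100 0 0 0 0 0 1;-120 0 0 0 0 0 1' >/dev/null ;  python3 plan.py .424 -.0445 .2 94.5;  python3 -c "
from h import *
s=snapshot('side');cv2.imwrite('pics/side5.png',cv2.resize(s['color'][130:260,280:440],None,fx=4,fy=4))
s=snapshot('wrist');cv2.imwrite('pics/wrist5.png',s['color']);np.save('w5.npy',s,allow_pickle=True)
"
```

```text
t 7.85 now [679.4 -36.2 167.4] yaw 170.3 w 76.9 F [ 0.7  1.1 -0.4] j6 -89
row: -32.6 0.8 2.2  0.0 0.2 -0.1  dist 33
t 8.35 now [680.1 -36.8 291.7] yaw 170.3 w 85.5 F [0.6 0.4 1.2] j6 -89
row: 90.8 251.4 -51.1  75.8 0.3 -0.0  dist 272
```

View pics/side5.png

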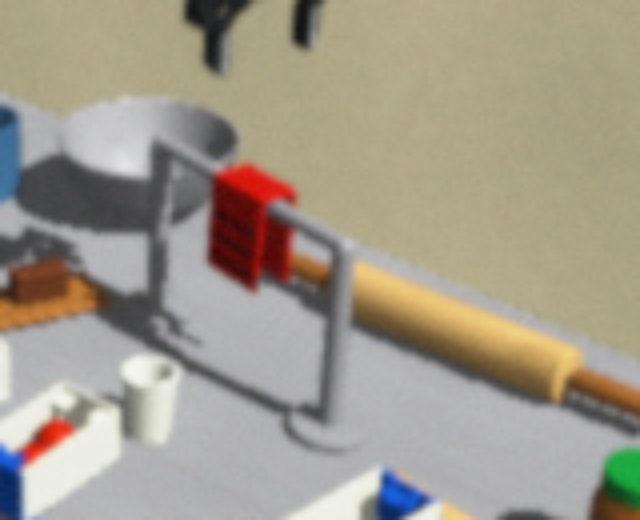

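View pics/wrist5.png

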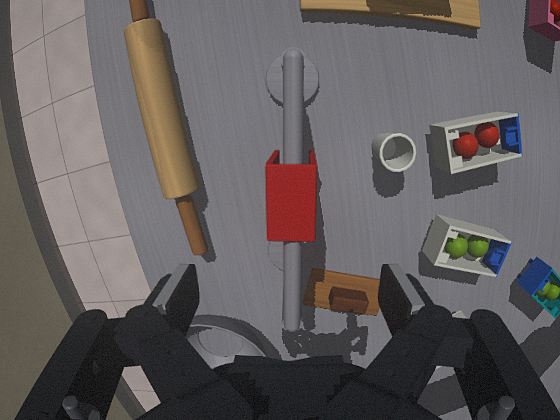

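```bash
python3 -m handwheel '10 50 -10 8.5 0 0 1;20 100 -20 17 0 0 1;30 150 -30 25 0 0 1;50 200 -40 34 0 0 1;70 245 -50 42 0 0 1'  >/dev/null;  python3 plan.py .424 -.0445 .18 94.5
```

```text
t 8.95 now [443.7 -43.5 222.8] yaw 128.2 w 85.0 F [ 0.5 -0.5  1.2] j6 -53
row: 42.8 11.2 -16.1  33.7 -0.0 -0.3  dist 47
```

```bash
python3 -m handwheel '42 11 -16 33.7 0 0 1;42 11 -16 33.7 0 0 1;42 11 -16 33.7 0 0 1;42 11 -16 33.7 0 0 1;42 11 -16 33.7 0 0 1'  >/dev/null;  python3 plan.py .424 -.0445 .18 94.5
cat > wfit.py <<'E'
import sys
from fit import *
# wfit.py x y zrim yaw(deg) [L W]
def wfit(x,y,zr,yaw,L=.12,W=.06,name="wrist",save=None):
    s=snapshot(name)
    if save: cv2.imwrite(save,s["color"])
    P=cloud(s,name).reshape(-1,3);C=s["color"].reshape(-1,3)
    d=P[:,:2]-[x,y];a=np.radians(yaw);u=d@[np.cos(a),np.sin(a)];v=d@[-np.sin(a),np.cos(a)]
    m=(abs(u)<L/2+.015)&(abs(v)<W/2+.012)&(abs(P[:,2]-zr)<.004)&(C.max(1)>60)
    Q=P[m];r=cv2.minAreaRect((Q[:,:2]*1000).astype(np.float32))
    p,c=rectfit(Q[:,:2],L,W,[x,y,a])
    print(len(Q),"minrect",np.round(r[0],1),np.round(r[1],1),round(r[2],1),"fit",(p[:2]*1000).round(1),np.degrees(p[2]).round(2),"cost",round(c*1000,2),"z",np.median(Q[:,2]).round(4))
    return p
if __name__=="__main__":
    wfit(*map(float,sys.argv[1:5]),save=sys.argv[5] if len(sys.argv)>5 else None)
E
python3 wfit.py .424 -.0445 .066 184.5 pics/w6.png
```

```text
t 9.45 now [425.5 -44.6 180.9] yaw 94.9 w 85.4 F [ 0.2 -0.7 -0. ] j6 -20
row: 0.9 0.3 -1.4  0.4 -0.2 -0.3  dist 2
2401 minrect [422.8 -43.2] [121.9  60.6] 4.9 fit [422.7 -42.9] 185.0 cost 1.68 z 0.0654
```

View pics/w6.png

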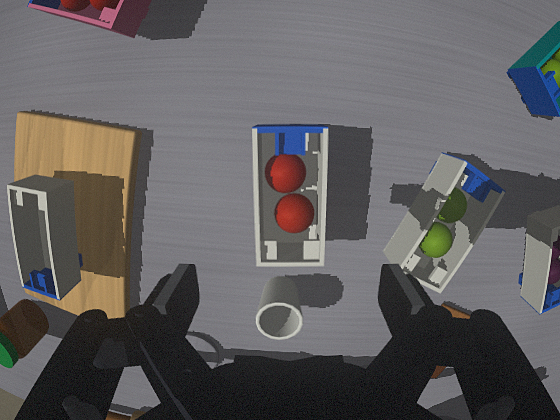

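```bash
python3 plan.py .4227 -.043 .025 95; python3 -m handwheel '30 1.5 -3 0 0 0 1;70 1.5 -3 0 0 0 1;110 1.5 -3 0 0 0 1;140 1.5 -3 0 0 0 1;155 1.5 -3 0 0 0 1'  >/dev/null;  python3 plan.py .4227 -.043 .025 95
```

```text
t 9.50 now [425.8 -44.7 181.4] yaw 95.0 w 85.5 F [ 0.2  0.5 -0.1] j6 -20
row: 156.4 1.2 -2.5  0.0 -0.2 -0.3  dist 156
t 10.00 now [420.5 -42.3  23.9] yaw 95.1 w 85.5 F [-0.5  0.4  0.5] j6 -20
row: -1.1 -0.9 2.1  0.1 -0.4 -0.4  dist 3
```

```bash
python3 -m handwheel '0 -0.5 2 0 0 0 1;0 -0.5 2 0 0 0 0.55;0 -0.5 2 0 0 0 0.55;0 -0.5 2 0 0 0 0.55;0 -0.5 2 0 0 0 0.55' 30 ;  python3 plan.py .4227 -.043 .025 95
```

```text
t: 10.5
tcp_pos: [0.4269, -0.0435, 0.0295]
tcp_rot: [-0.029, 0.706, 0.032, 0.707]
wrist_force: [0.2, 1.0, 3.7]
gripper_width: 0.0598
t 10.50 now [426.9 -43.5  29.5] yaw 94.9 w 59.8 F [0.2 1.  3.7] j6 -20
row: 4.5 0.9 -4.1  -0.1 0.1 -0.2  dist 6
```

```bash
python3 -m handwheel '-15 0 0 0 0 0 0.55;-40 0 0 0 0 0 0.55;-80 0 0 0 0 0 0.55;-125 0 0 0 0 0 0.55;-140 0 0 0 0 0 0.55' >/dev/null;  python3 plan.py .4845 -.3 .17 85.2
cat > hand.py <<'E'
from fit import *
s=snapshot("wrist");cv2.imwrite("pics/hand.png",s["color"])
P=cloud(s,"wrist").reshape(-1,3);C=s["color"].reshape(-1,3).astype(int);o=observe()
W=R.from_quat(o["tcp_rot"]);Q=W.inv().apply(P-o["tcp_pos"])*1000
m=(Q[:,0]>-60)&(Q[:,0]<-20)&(abs(Q[:,1])<40)&(Q[:,2]<-20)&(Q[:,2]>-80)&(C.max(1)>70)
Q=Q[m];print(len(Q));zz=np.percentile(Q[:,0],[1,5,20,50]);print("x pct",zz)
T=Q[abs(Q[:,0]-zz[1])<3.5];print(len(T),"z min %.1f"%np.percentile(T[:,2],.5),"y",np.percentile(T[:,1],[.5,99.5]))
for a in (-60,-50,-40,-30):
    q=T[(T[:,2]>a-8)&(T[:,2]<a)]
    if len(q)>5: print(a,len(q),q[:,1].min().round(1),q[:,1].max().round(1))
E
python3 hand.py
```

```text
t 11.00 now [427.8 -44.7 172.5] yaw 94.9 w 59.6 F [ 1.1 -0.6 -3.1] j6 -20
row: 2.4 -259.2 34.7  9.7 0.3 -0.1  dist 261
13874
x pct [-36.8104163  -36.31150889 -35.63963077 -31.08413366]
6520 z min -65.4 y [-29.91267277  30.06833238]
-60 2809 -30.0 30.4
-50 1056 -30.3 30.1
-40 876 -30.0 30.3
-30 505 -30.1 30.3
```

View pics/hand.png

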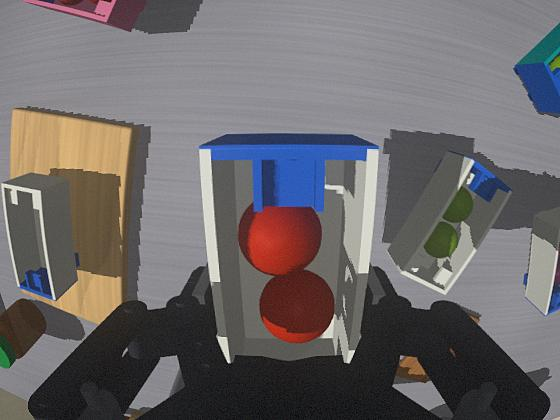

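```bash
python3 -m handwheel '0 -40 8 2 0 0 0.55;0 -80 15 5 0 0 0.55;0 -120 22 7 0 0 0.55;0 -150 28 9.7 0 0 0.55;0 -150 28 9.7 0 0 0.55' >/dev/null;  python3 plan.py .4895 -.3064 .165 85.2
python3 wfit.py .4845 -.306 .084 -4.5 pics/w7.png
```

```text
t 11.55 now [ 465.8 -194.4  163.9] yaw 84.9 w 59.5 F [-0.4  1.4 -3.6] j6 -25
row: -1.7 -109.5 33.6  -0.3 -0.3 -0.2  dist 115
1906 minrect [ 482.8 -305.7] [ 61.5 118.2] 85.7 fit [ 484.4 -304.9] -4.06 cost 1.65 z 0.0832
```

View pics/w7.png

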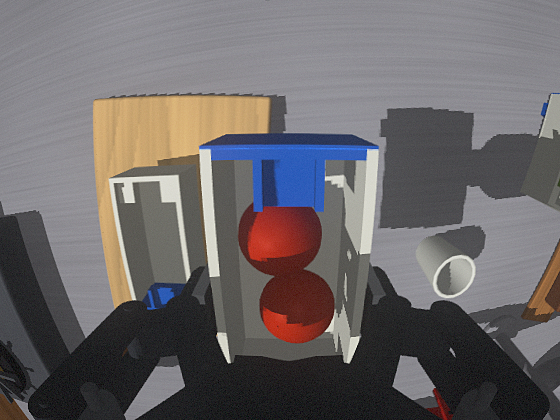

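```bash
python3 -m handwheel '0 -30 10 0 0 0 0.55;0 -60 20 0 0 0 0.55;0 -90 30 0 0 0 0.55;0 -108 33 0.3 0 0 0.55;0 -108 33 0.3 0 0 0.55' >/dev/null;  python3 plan.py .4897 -.3058 .15 85.6; python3 -m handwheel '0 0 0 0 0 0 0.55;0 0 0 0 0 0 0.55;0 0 0 0 0 0 0.55;0 0 0 0 0 0 0.55;0 0 0 0 0 0 0.55' >/dev/null;  python3 plan.py .4897 -.3058 .15 85.6; python3 hand.py
```

```text
t 12.10 now [ 489.2 -302.2  164.3] yaw 84.8 w 59.8 F [ 0.8  0.1 -3.9] j6 -33
row: 14.2 -3.6 0.9  -0.8 -0.3 -0.3  dist 15
t 12.60 now [ 490.1 -300.9  166.9] yaw 84.9 w 59.5 F [-0.2  0.4 -3.6] j6 -33
row: 16.9 -5.0 0.1  -0.7 -0.1 -0.2  dist 18
13965
x pct [-37.41654724 -36.89425171 -36.22100447 -31.37482096]
6461 z min -64.8 y [-29.87157039  30.06542898]
-60 2664 -30.1 30.3
-50 1043 -30.2 30.1
-40 924 -30.1 30.5
-30 518 -30.1 30.3
```

View pics/hand.png

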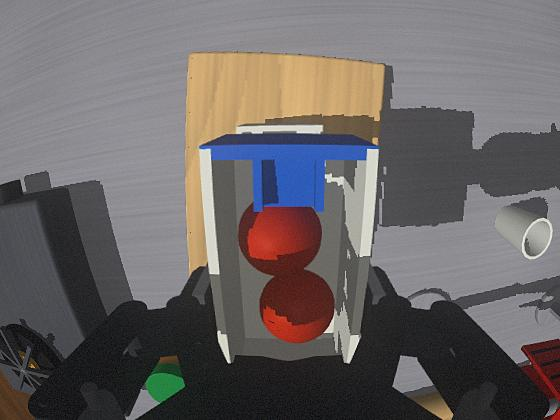

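```bash
python3 -m handwheel '5 -5 0 -0.7 0 0 0.55;15 -5 0 -0.7 0 0 0.55;25 -5 0 -0.7 0 0 0.55;32 -5 0 -0.7 0 0 0.55;40 -5 0 -0.7 0 0 0.55' >/dev/null;  python3 -m handwheel '0 0 0 0 0 0 0.55;0 0 0 0 0 0 0.55;0 0 0 0 0 0 0.55;0 0 0 0 0 0 0.55;0 0 0 0 0 0 0.55' >/dev/null;  python3 plan.py .4897 -.3058 .108 85.6
cat > below.py <<'E'
import sys
from fit import *
zr=float(sys.argv[1])
s=snapshot("wrist");cv2.imwrite("pics/below.png",s["color"])
P=cloud(s,"wrist").reshape(-1,3);C=s["color"].reshape(-1,3).astype(int);o=observe()
W=R.from_quat(o["tcp_rot"]);Q=W.inv().apply(P-o["tcp_pos"])*1000
m=(abs(P[:,2]-zr)<.004)&(abs(Q[:,1])<45)&(Q[:,2]<-20)&(Q[:,2]>-90)&(C.max(1)>60)
Q=Q[m];print(len(Q),np.percentile(Q,[1,50,99],axis=0).round(1))
E
python3 below.py .084
```

```text
t 13.65 now [ 489.8 -306.5  127.3] yaw 85.6 w 59.9 F [-0.3 -0.7 -3.2] j6 -34
row: 19.3 0.6 -0.2  -0.0 -0.0 -0.2  dist 19
576 [[ 42.4 -29.1 -65.9]
 [ 44.    0.4 -64.4]
 [ 46.3  29.2 -62.8]]
```

View pics/below.png

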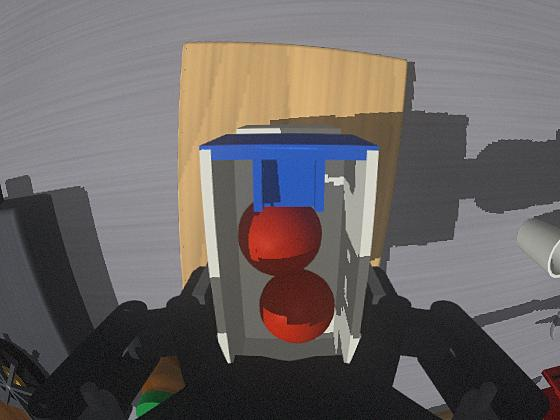

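```bash
python3 -m handwheel '4 0 -0.5 0 0 0 0.55;8 0 -0.5 0 0 0 0.55;12 0 -0.5 0 0 0 0.55;15 0 -0.5 0 0 0 0.55;16 0 -0.5 0 0 0 0.55' ;python3 -m handwheel '1 0 0 0 0 0 0.55;2 0 0 0 0 0 0.55;2 0 0 0 0 0 0.55;2 0 0 0 0 0 0.55;2 0 0 0 0 0 0.55';  python3 plan.py .4897 -.3058 .108 85.6; python3 hand.py
```

```text
t: 14.2
tcp_pos: [0.4886, -0.3059, 0.1098]
tcp_rot: [0.029, 0.708, -0.026, 0.706]
wrist_force: [0.3, -0.3, -2.9]
gripper_width: 0.0592
t: 14.7
tcp_pos: [0.4891, -0.3062, 0.1089]
tcp_rot: [0.029, 0.707, -0.026, 0.706]
wrist_force: [-0.2, -0.8, -3.4]
gripper_width: 0.0592
t 14.70 now [ 489.1 -306.2  108.9] yaw 85.6 w 59.2 F [-0.2 -0.8 -3.4] j6 -34
row: 0.9 0.4 0.6  -0.0 -0.1 -0.2  dist 1
13944
x pct [-37.41047935 -36.92281492 -36.23499278 -31.37828176]
6490 z min -64.8 y [-30.02611787  29.9048171 ]
-60 2655 -30.1 30.3
-50 1047 -30.4 30.2
-40 926 -30.1 30.2
-30 517 -30.1 30.1
```

```bash
python3 -m handwheel '1 0 0 0 0 0 0.55;2 0 0 0 0 0 0.55;3 0 0 0 0 0 0.55;3 0 0 0 0 0 0.55;3 0 0 0 0 0 0.55';  python3 plan.py .4897 -.3058 .108 85.6
```

```text
t: 15.25
tcp_pos: [0.4891, -0.3063, 0.1075]
tcp_rot: [0.028, 0.707, -0.026, 0.706]
wrist_force: [-4.0, 2.3, 6.0]
gripper_width: 0.0595
t 15.25 now [ 489.1 -306.3  107.5] yaw 85.6 w 59.5 F [-4.   2.3  6. ] j6 -34
row: -0.5 0.6 0.6  -0.0 -0.0 -0.2  dist 1
```

```bash
python3 -m handwheel '-1 0 0 0 0 0 0.7;-1 0 0 0 0 0 0.85;-1 0 0 0 0 0 1;-1 0 0 0 0 0 1;-1 0 0 0 0 0 1'>/dev/null;  python3 -m handwheel '-15 0 0 0 0 0 1;-40 0 0 0 0 0 1;-80 0 0 0 0 0 1;-110 0 0 0 0 0 1;-110 0 0 0 0 0 1'>/dev/null; python3 plan.py .4789 .2945 .2 107; python3 wfit.py .4845 -.306 .144 -4.5 pics/w8.png
```

```text
t 16.25 now [ 491.6 -308.5  224.3] yaw 85.6 w 85.1 F [0.4 0.4 0.6] j6 -34
row: 22.1 600.3 -59.4  -21.4 0.4 0.3  dist 604
3150 minrect [ 484.7 -305.7] [ 60.7 121.4] 85.7 fit [ 484.6 -305.5] -4.37 cost 1.72 z 0.1434
```

View pics/w8.png

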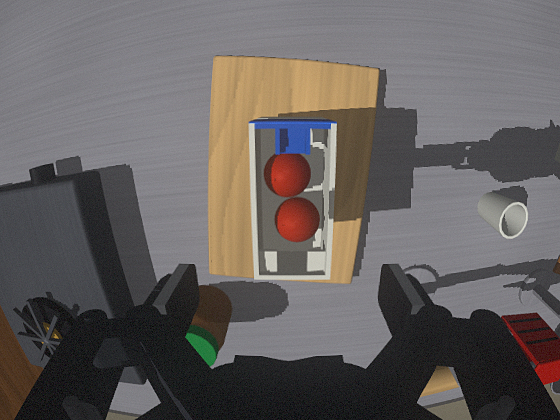

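```bash
python3 -m handwheel '22 600 -59 -21 0 0 1;22 600 -59 -21 0 0 1;22 600 -59 -21 0 0 1;22 600 -59 -21 0 0 1;22 600 -59 -21 0 0 1'>/dev/null; python3 plan.py .4789 .2945 .2 107
```

```text
t 16.80 now [483.  -54.9 207.7] yaw 106.5 w 85.3 F [ 1.1 -0.   1.2] j6 -31
row: 9.4 336.0 95.5  -0.5 -0.1 -0.3  dist 349
```

```bash
python3 -m handwheel '10 336 95 0 0 0 1;10 336 95 0 0 0 1;10 336 95 0 0 0 1;10 336 95 0 0 0 1;10 336 95 0 0 0 1'>/dev/null; python3 plan.py .4789 .2945 .18 107
```

```text
t 17.30 now [479.6 195.  201.8] yaw 106.6 w 85.3 F [ 0.8 -0.1 -0.7] j6 -2
row: 22.1 95.5 27.7  -0.4 -0.1 -0.2  dist 102
```

```bash
python3 -m handwheel '22 94 27 -0.4 0 0 1;22 94 27 -0.4 0 0 1;22 94 27 -0.4 0 0 1;22 94 27 -0.4 0 0 1;22 94 27 -0.4 0 0 1'>/dev/null; python3 plan.py .4789 .2945 .18 107; python3 wfit.py .4789 .2945 .066 17 pics/w9.png
```

```text
t 17.80 now [479.5 290.  180.7] yaw 106.9 w 85.5 F [-0.1  0.1 -0.1] j6 7
row: 0.7 4.4 0.7  -0.1 -0.1 -0.2  dist 5
2311 minrect [477.  297.2] [122.   60.3] 18.1 fit [476.4 296.9] 18.11 cost 1.61 z 0.0654
```

View pics/w9.png

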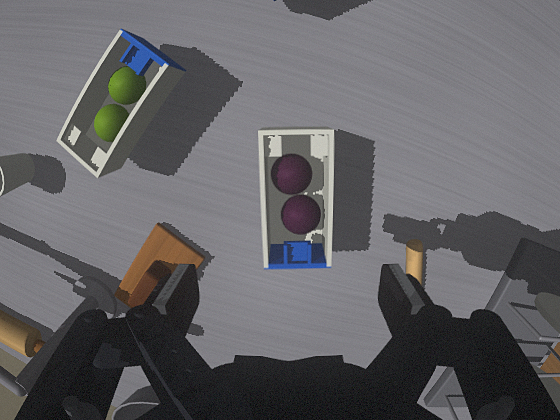

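```bash
python3 plan.py .4766 .297 .025 108.1
```

```text
t 17.85 now [479.8 289.7 181.1] yaw 106.9 w 85.2 F [ 0.1 -0.9 -0.7] j6 7
row: 156.2 7.3 -0.9  -1.2 -0.0 -0.2  dist 156
```

```bash
python3 -m handwheel '30 7 -1 -1.2 0 0 1;70 7 -1 -1.2 0 0 1;110 7 -1 -1.2 0 0 1;140 7 -1 -1.2 0 0 1;155 7 -1 -1.2 0 0 1'  >/dev/null;python3 -m handwheel '0 0 0 0 0 0 1;0 0 0 0 0 0 1;0 0 0 0 0 0 1;0 0 0 0 0 0 1;0 0 0 0 0 0 1'  >/dev/null;  python3 plan.py .4766 .297 .025 108.1
```

```text
t 18.85 now [477.5 298.6  27.6] yaw 108.2 w 85.7 F [ 0.1  0.1 -0.5] j6 7
row: 2.6 -1.3 -1.4  0.1 0.2 -0.3  dist 3
```

```bash
python3 -m handwheel '2 -1.3 -1.4 0 0 0 0.8;2 -1.3 -1.4 0 0 0 0.55;2 -1.3 -1.4 0 0 0 0.55;2 -1.3 -1.4 0 0 0 0.55;2 -1.3 -1.4 0 0 0 0.55' 30 ;python3 -m handwheel '-15 0 0 0 0 0 0.55;-50 0 0 0 0 0 0.55;-100 0 0 0 0 0 0.55;-150 0 0 0 0 0 0.55;-200 0 0 0 0 0 0.55' >/dev/null; python3 plan.py .484 -.19 .23 85.6; python3 hand.py
```

```text
t: 19.35
tcp_pos: [0.4753, 0.2964, 0.024]
tcp_rot: [-0.11, 0.699, 0.113, 0.698]
wrist_force: [-1.7, 0.3, 1.4]
gripper_width: 0.0599
t 19.85 now [475.  295.2 225.6] yaw 108.2 w 59.6 F [ 1.3  0.3 -2.8] j6 7
row: -6.1 -463.8 -142.8  22.6 -0.1 -0.2  dist 485
11405
x pct [-32.55447023 -32.01620812 -31.32363704 -26.61796004]
5223 z min -62.3 y [-30.4189873   29.52141211]
-60 1434 -30.4 29.8
-50 673 -30.7 30.0
-40 581 -30.7 29.7
-30 540 -30.6 29.7
```

View pics/hand.png

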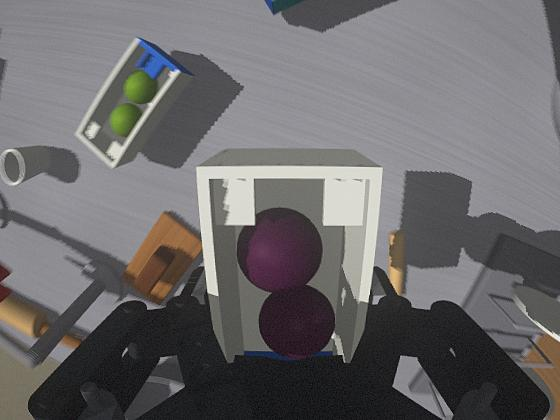

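```bash
python3 -m handwheel '-4 -464 -143 22 0 0 0.55;-4 -464 -143 22 0 0 0.55;-4 -464 -143 22 0 0 0.55;-4 -464 -143 22 0 0 0.55;-4 -464 -143 22 0 0 0.55'  >/dev/null;  python3 plan.py .484 -.19 .23 85.6
```

```text
t 20.40 now [479.7  43.8 224.9] yaw 86.2 w 59.7 F [ 1.8 -0.3 -4.3] j6 1
row: -6.0 -233.0 19.8  0.6 -0.1 -0.2  dist 234
```

```bash
python3 -m handwheel '-6 -50 5 0.6 0 0 0.55;-6 -100 10 0.6 0 0 0.55;-6 -150 15 0.6 0 0 0.55;-6 -190 20 0.6 0 0 0.55;-6 -220 20 0.6 0 0 0.55'  >/dev/null; python3 -m handwheel '0 0 0 0 0 0 0.55;0 0 0 0 0 0 0.55;0 0 0 0 0 0 0.55;0 0 0 0 0 0 0.55;0 0 0 0 0 0 0.55'  >/dev/null;  python3 plan.py .4869 -.3054 .215 85.6;python3 wfit.py .4845 -.3055 .144 -4.5 pics/w10.png
```

```text
t 21.40 now [ 485.7 -174.2  230.2] yaw 85.7 w 59.6 F [-0.6  0.4 -3.2] j6 -23
row: 14.6 -130.8 11.2  0.1 -0.1 -0.2  dist 132
2540 minrect [ 484.8 -305.5] [ 61.8 121.7] 85.5 fit [ 484.9 -304.8] -4.37 cost 1.81 z 0.1431
```

```bash
python3 -m handwheel '0 -40 4 0 0 0 0.55;0 -80 8 0 0 0 0.55;0 -110 11 0 0 0 0.55;0 -131 11 0 0 0 0.55;14 -131 11 0 0 0 0.55'  >/dev/null; python3 -m handwheel '7 0 0 0 0 0 0.55;14 0 0 0 0 0 0.55;20 0 0 0 0 0 0.55;20 0 0 0 0 0 0.55;20 0 0 0 0 0 0.55'  >/dev/null;  python3 plan.py .4869 -.3054 .172 85.6;python3 below.py .144; python3 hand.py
```

```text
t 22.45 now [ 486.4 -306.   195.6] yaw 85.6 w 59.8 F [-0.2  1.  -3.4] j6 -35
row: 23.6 0.6 0.5  0.0 -0.1 -0.2  dist 24
1053 [[ 51.  -29.3 -62.3]
 [ 52.6   0.7 -59.3]
 [ 54.4  30.  -53.2]]
12282
x pct [-42.42887932 -41.93550017 -41.21425327 -35.94406038]
5065 z min -58.8 y [-29.77892978  30.1594039 ]
-50 2324 -29.9 30.6
-40 617 -30.0 30.2
-30 564 -30.0 30.4
```

View pics/below.png

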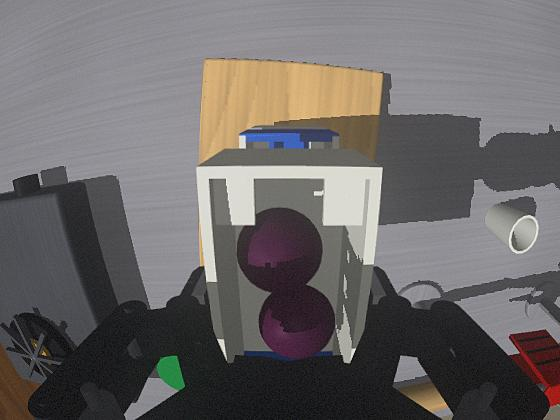

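```bash
python3 -m handwheel '0 0 -3 0 0 0 0.55;7 0 -3 0 0 0 0.55;14 0 -3 0 0 0 0.55;18 0 -3 0 0 0 0.55;20 0 -3 0 0 0 0.55'  >/dev/null; python3 -m handwheel '0 0 0 0 0 0 0.55;0 0 0 0 0 0 0.55;0 0 0 0 0 0 0.55;0 0 0 0 0 0 0.55;0 0 0 0 0 0 0.55'  >/dev/null;  python3 plan.py .4839 -.3056 .162 85.6;python3 below.py .144; python3 hand.py
```

```text
t 23.55 now [ 483.4 -306.4  175.7] yaw 85.6 w 59.2 F [ 0.7 -0.7 -3.4] j6 -35
row: 13.7 0.7 0.4  -0.0 -0.1 -0.2  dist 14
857 [[ 30.9 -28.9 -59.3]
 [ 32.3   1.4 -57.4]
 [ 33.9  30.1 -55.2]]
12168
x pct [-42.62035905 -42.1442879  -41.43525109 -36.16024723]
5049 z min -58.7 y [-29.9414019   30.00212119]
-50 2364 -30.3 30.5
-40 607 -30.2 30.3
-30 563 -30.2 30.1
```

```bash
python3 -m handwheel '4 0.5 -0.3 0 0 0 0.55;8 0.5 -0.3 0 0 0 0.55;11 0.5 -0.3 0 0 0 0.55;13 0.5 -0.3 0 0 0 0.55;13 0.5 -0.3 0 0 0 0.55'; python3 -m handwheel '1 0 0 0 0 0 0.55;2 0 0 0 0 0 0.55;2 0 0 0 0 0 0.55;2 0 0 0 0 0 0.55;2 0 0 0 0 0 0.55'
```

```text
t: 24.15
tcp_pos: [0.4829, -0.3056, 0.1623]
tcp_rot: [0.029, 0.707, -0.026, 0.706]
wrist_force: [-0.6, -1.1, -3.3]
gripper_width: 0.0593
t: 24.65
tcp_pos: [0.4832, -0.3059, 0.1619]
tcp_rot: [0.028, 0.707, -0.026, 0.706]
wrist_force: [-2.8, 1.2, 5.1]
gripper_width: 0.0597
```

Contact comes at the expected height, with the rim at about 0.204. I'll release and check.

```bash
python3 -m handwheel '-1 0 0 0 0 0 0.7;-1 0 0 0 0 0 0.85;-1 0 0 0 0 0 1;-1 0 0 0 0 0 1;-1 0 0 0 0 0 1'>/dev/null;  python3 -m handwheel '-15 0 0 0 0 0 1;-40 0 0 0 0 0 1;-80 0 0 0 0 0 1;-110 0 0 0 0 0 1;-110 0 0 0 0 0 1'>/dev/null; python3 plan.py .4405 .1105 .25 68; python3 wfit.py .4845 -.306 .204 -4.5 pics/w11.png
```

```text
t 25.65 now [ 485.1 -307.7  278.9] yaw 85.6 w 85.3 F [0.4 0.1 0.7] j6 -35
row: 27.2 413.6 -77.0  17.6 0.5 0.1  dist 422
3088 minrect [ 485.6 -305.8] [ 60.4 122.5] 85.3 fit [ 484.6 -305.7] -4.68 cost 1.62 z 0.2034
```

View pics/w11.png

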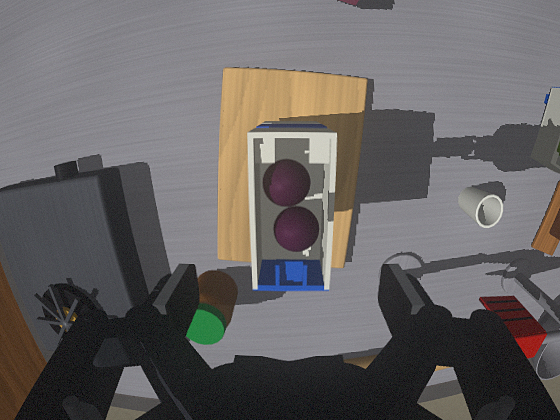

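```bash
python3 -m handwheel '10 414 -77 17 0 0 1;27 414 -77 17 0 0 1;27 414 -77 17 0 0 1;27 414 -77 17 0 0 1;27 414 -77 17 0 0 1'>/dev/null; python3 plan.py .4405 .1105 .18 68
```

```text
t 26.20 now [455.5 -56.1 256.3] yaw 68.5 w 85.6 F [1.2 0.3 0.3] j6 6
row: 77.1 149.3 -74.7  0.5 -0.3 -0.2  dist 184
```

```bash
python3 -m handwheel '77 149 -75 0.5 0 0 1;77 149 -75 0.5 0 0 1;77 149 -75 0.5 0 0 1;77 149 -75 0.5 0 0 1;77 149 -75 0.5 0 0 1'>/dev/null; python3 -m handwheel '0 0 0 0 0 0 1;0 0 0 0 0 0 1;0 0 0 0 0 0 1;0 0 0 0 0 0 1;0 0 0 0 0 0 1'>/dev/null; python3 plan.py .4405 .1105 .18 68; python3 wfit.py .4405 .1105 .066 158 pics/w12.png
```

```text
t 27.20 now [441.6 107.7 181.7] yaw 68.0 w 85.3 F [ 1.1 -0.7  0.1] j6 27
row: 1.7 2.2 -2.1  -0.0 -0.1 -0.2  dist 3
2351 minrect [439.5 112.6] [ 60.5 121.9] 67.4 fit [439.  112.6] 157.2 cost 1.65 z 0.0654
```

View pics/w12.png

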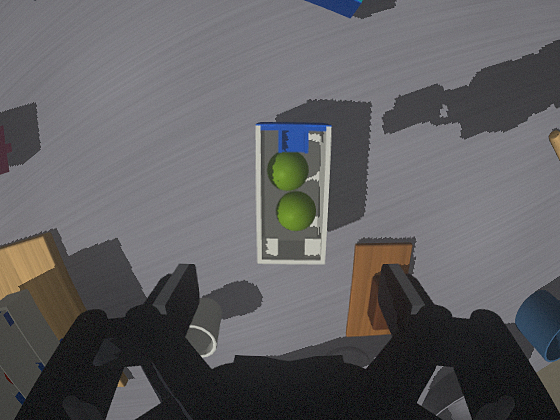

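```bash
python3 plan.py .4393 .1126 .025 67.3
```

```text
t 27.25 now [441.6 107.8 181.6] yaw 68.0 w 85.5 F [-0.2 -0.2 -0.3] j6 27
row: 156.6 3.0 -3.5  0.7 -0.1 -0.2  dist 157
```

```bash
python3 -m handwheel '30 3 -3.5 0.7 0 0 1;70 3 -3.5 0.7 0 0 1;110 3 -3.5 0.7 0 0 1;140 3 -3.5 0.7 0 0 1;155 3 -3.5 0.7 0 0 1'  >/dev/null;python3 -m handwheel '0 0 0 0 0 0 1;0 0 0 0 0 0 1;0 0 0 0 0 0 1;0 0 0 0 0 0 1;0 0 0 0 0 0 1'  >/dev/null;  python3 plan.py .4393 .1126 .025 67.3
```

```text
t 28.25 now [439.9 113.2  27.5] yaw 67.4 w 85.5 F [ 0.5  0.6 -0.3] j6 28
row: 2.5 -0.8 -0.3  0.1 -0.0 -0.3  dist 3
```

```bash
python3 -m handwheel '2 -0.8 0 0 0 0 0.8;2 -0.8 0 0 0 0 0.55;2 -0.8 0 0 0 0 0.55;2 -0.8 0 0 0 0 0.55;2 -0.8 0 0 0 0 0.55' 30 ;python3 -m handwheel '-15 0 0 0 0 0 0.55;-50 0 0 0 0 0 0.55;-100 0 0 0 0 0 0.55;-150 0 0 0 0 0 0.55;-200 0 0 0 0 0 0.55' >/dev/null;python3 -m handwheel '-30 0 0 0 0 0 0.55;-60 0 0 0 0 0 0.55;-60 0 0 0 0 0 0.55;-60 0 0 0 0 0 0.55;-60 0 0 0 0 0 0.55' >/dev/null; python3 hand.py;  python3 plan.py .487 -.17 .285 85.4
```

```text
t: 28.75
tcp_pos: [0.4386, 0.1125, 0.0244]
tcp_rot: [0.14, 0.694, -0.137, 0.693]
wrist_force: [-0.4, 0.2, 1.8]
gripper_width: 0.06
14389
x pct [-42.41360817 -41.94797868 -41.29651073 -36.41439941]
6682 z min -60.4 y [-29.81336616  30.0950834 ]
-60 368 -29.7 30.3
-50 2299 -30.1 30.5
-40 1081 -30.0 30.2
-30 601 -30.0 30.4
t 29.80 now [437.8 111.2 281.7] yaw 67.4 w 59.8 F [-0.5  0.  -1.7] j6 28
row: -4.7 -240.6 153.6  -18.0 -0.4 -0.1  dist 285
```

View pics/hand.png

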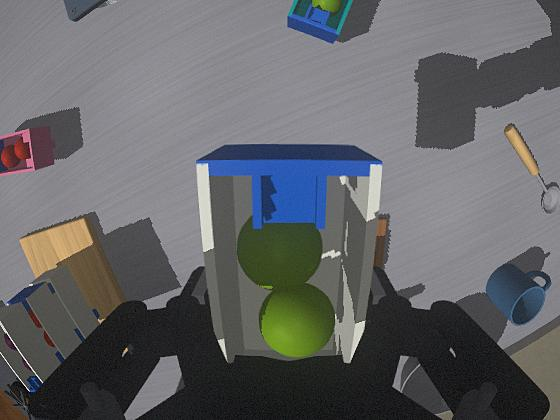

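```bash
python3 -m handwheel '-4 -50 32 -8 0 0 0.55;-4 -100 64 -16 0 0 0.55;-4 -145 93 -18 0 0 0.55;-4 -190 120 -18 0 0 0.55;-4 -225 143 -18 0 0 0.55'  >/dev/null;python3 -m handwheel '0 0 0 0 0 0 0.55;0 0 0 0 0 0 0.55;0 0 0 0 0 0 0.55;0 0 0 0 0 0 0.55;0 0 0 0 0 0 0.55'  >/dev/null;  python3 plan.py .4855 -.3057 .28 85.4;python3 wfit.py .4845 -.3055 .204 -4.5 pics/w13.png
```

```text
t 30.80 now [ 479.  -120.2  287.2] yaw 85.5 w 59.4 F [ 0.2 -0.1 -1.6] j6 -18
row: 6.4 -184.4 21.0  0.1 -0.1 -0.2  dist 186
2018 minrect [ 485.2 -305.6] [ 62.1 121.8] 85.4 fit [ 484.4 -304.8] -4.61 cost 1.69 z 0.203
```

```bash
python3 -m handwheel '6 -50 5 0 0 0 0.55;6 -100 10 0 0 0 0.55;6 -140 15 0 0 0 0.55;6 -175 20 0 0 0 0.55;6 -184 21 0 0 0 0.55'  >/dev/null; python3 -m handwheel '8 0 0 0 0 0 0.55;16 0 0 0 0 0 0.55;24 0 0 0 0 0 0.55;30 0 0 0 0 0 0.55;30 0 0 0 0 0 0.55'  >/dev/null; python3 -m handwheel '0 0 0 0 0 0 0.55;0 0 0 0 0 0 0.55;0 0 0 0 0 0 0.55;0 0 0 0 0 0 0.55;0 0 0 0 0 0 0.55'  >/dev/null;  python3 plan.py .4855 -.3057 .222 85.4;python3 below.py .204; python3 hand.py
```

```text
t 32.35 now [ 485.2 -306.7  250.6] yaw 85.4 w 59.9 F [ 0.2  0.5 -2.3] j6 -34
row: 28.6 0.9 0.2  -0.0 -0.1 -0.2  dist 29
819 [[ 45.9 -28.9 -60.7]
 [ 47.2   1.  -58.5]
 [ 48.8  29.8 -56.3]]
15037
x pct [-42.26586651 -41.79254003 -41.08078631 -35.82548325]
6706 z min -60.6 y [-29.97486459  29.96010551]
-60 445 -30.0 30.0
-50 2267 -30.2 30.3
-40 1081 -30.1 30.0
-30 598 -30.3 30.0
```

View pics/below.png

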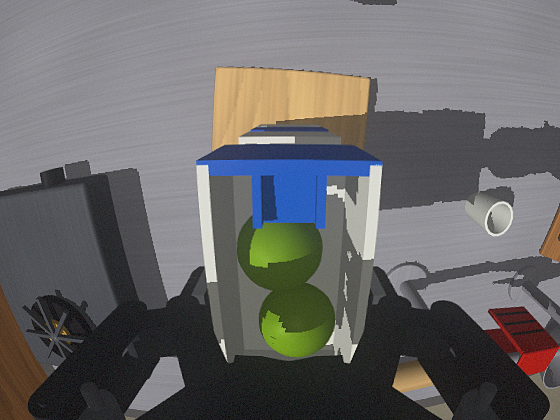

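```bash
python3 -m handwheel '5 0.5 0 0 0 0 0.55;12 0.5 0 0 0 0 0.55;18 0.5 0 0 0 0 0.55;22 0.5 0 0 0 0 0.55;24 0.5 0 0 0 0 0.55' |grep -E "pos|force"; python3 -m handwheel '1 0 0 0 0 0 0.55;2 0 0 0 0 0 0.55;3 0 0 0 0 0 0.55;3 0 0 0 0 0 0.55;3 0 0 0 0 0 0.55'|grep -E "pos|force"; python3 hand.py
```

```text
tcp_pos: [0.4847, -0.3056, 0.2252]
wrist_force: [0.1, -0.6, -2.2]
tcp_pos: [0.4852, -0.306, 0.2236]
wrist_force: [-0.3, 0.2, -2.2]
15011
x pct [-42.18847792 -41.71821285 -41.03316849 -35.79569661]
6726 z min -60.6 y [-29.92284872  29.9494296 ]
-60 443 -29.9 30.2
-50 2272 -30.0 30.4
-40 1082 -30.3 30.1
-30 595 -30.4 30.0
```

```bash
python3 -m handwheel '1 0 0 0 0 0 0.55;2 0 0 0 0 0 0.55;2.5 0 0 0 0 0 0.55;2.5 0 0 0 0 0 0.55;2.5 0 0 0 0 0 0.55' |grep -E "pos|force"; python3 -m handwheel '0 0 0 0 0 0 0.55;0.5 0 0 0 0 0 0.55;1 0 0 0 0 0 0.55;1 0 0 0 0 0 0.55;1 0 0 0 0 0 0.55'|grep -E "pos|force"
```

```text
tcp_pos: [0.4853, -0.3063, 0.2222]
wrist_force: [-1.4, -0.5, 5.6]
tcp_pos: [0.4853, -0.3064, 0.2222]
wrist_force: [-1.7, 0.3, 9.1]
```

Contact at 0.222, as expected. I'll release, then check the stack and find the lid again.

```bash
python3 -m handwheel '-2 0 0 0 0 0 0.7;-2 0 0 0 0 0 0.85;-2 0 0 0 0 0 1;-2 0 0 0 0 0 1;-2 0 0 0 0 0 1'>/dev/null;  python3 -m handwheel '-15 0 0 0 0 0 1;-40 0 0 0 0 0 1;-80 0 0 0 0 0 1;-110 0 0 0 0 0 1;-110 0 0 0 0 0 1'>/dev/null; python3 wfit.py .4845 -.306 .264 -4.5 pics/w14.png
python3 - <<'E'
from fit import *
for n in("scene","side"):
    s=snapshot(n);cv2.imwrite(f"pics/{n}14.png",s["color"])
    P=cloud(s,n).reshape(-1,3);C=s["color"].reshape(-1,3).astype(int)
    m=(P[:,0]>.5)&(P[:,0]<.78)&(P[:,1]>.06)&(P[:,1]<.3)&(P[:,2]>.006)&(C[:,2]>C[:,0]*1.5)
    Q=P[m];pl=Q[abs(Q[:,2]-.012)<.003];tp=Q[abs(Q[:,2]-.046)<.004]
    for q in(pl,tp): print(n,"lid",len(q),cv2.minAreaRect((q[:,:2]*1000).astype(np.float32)) if len(q)>3 else"")
E
```

```text
3301 minrect [ 485.9 -305.8] [ 60.3 122.4] 85.1 fit [ 485.5 -305.8] -4.92 cost 1.69 z 0.2634
scene lid 432 ((599.708251953125, 157.1086883544922), (66.97054290771484, 124.94097900390625), 68.49040222167969)
scene lid 124 ((599.78857421875, 158.3338623046875), (25.590259552001953, 55.123779296875), 69.6189193725586)
side lid 183 ((596.4259033203125, 152.31771850585938), (69.27217102050781, 126.36681365966797), 66.1029052734375)
side lid 40 ((595.397216796875, 152.30569458007812), (23.21158790588379, 51.65158462524414), 61.6225471496582)
```

View pics/w14.png

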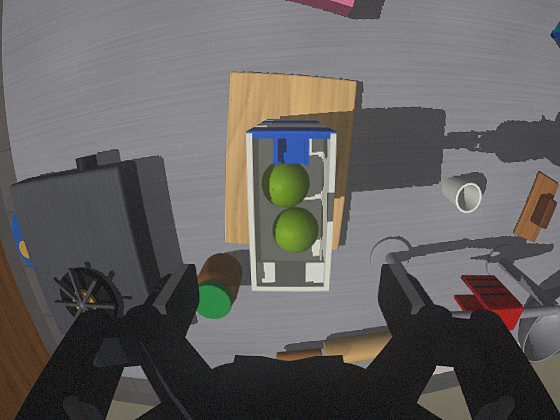

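View pics/side14.png

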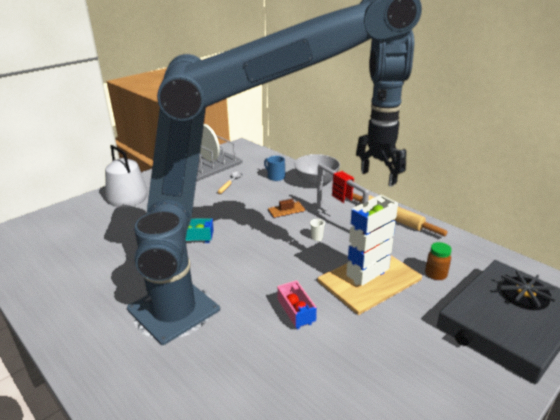

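View pics/scene14.png

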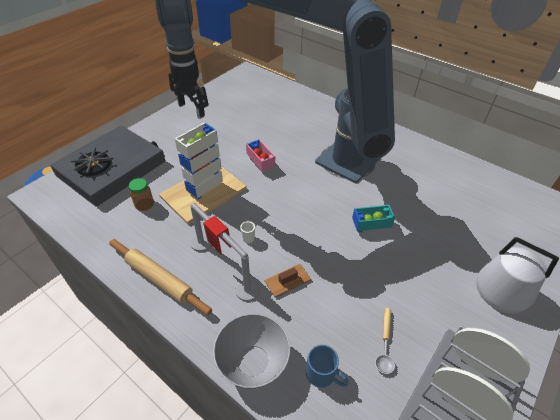

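```bash
python3 plan.py .55 .12 .27 68
```

```text
t 35.65 now [ 485.4 -306.4  331.1] yaw 85.4 w 85.6 F [-0.7  0.2 -0.7] j6 -34
row: 63.0 430.0 30.1  17.4 -0.2 -0.2  dist 436
```

```bash
python3 -m handwheel '0 50 0 4 0 0 1;10 100 0 8 0 0 1;20 150 0 12 0 0 1;30 200 5 16 0 0 1;40 248 10 17 0 0 1'>/dev/null; python3 plan.py .59 .14 .2 68
```

```text
t 36.15 now [513.7 -60.2 290.8] yaw 68.2 w 85.6 F [-0.1  0.1  0.5] j6 8
row: 91.4 213.9 -2.8  0.2 -0.4 -0.2  dist 233
```

```bash
python3 -m handwheel '40 210 0 0 0 0 1;91 210 0 0 0 0 1;91 210 0 0 0 0 1;91 210 0 0 0 0 1;91 210 0 0 0 0 1'>/dev/null;python3 -m handwheel '0 0 0 0 0 0 1;0 0 0 0 0 0 1;0 0 0 0 0 0 1;0 0 0 0 0 0 1;0 0 0 0 0 0 1'>/dev/null; python3 plan.py .598 .155 .15 68
cat > lid.py <<'E'
from fit import *
import sys
s=snapshot("wrist");cv2.imwrite(sys.argv[1],s["color"])
P=cloud(s,"wrist").reshape(-1,3);C=s["color"].reshape(-1,3).astype(int)
m=(P[:,0]>.5)&(P[:,0]<.72)&(P[:,1]>.05)&(P[:,1]<.26)&(P[:,2]>.004)&(C[:,2]>C[:,0]*1.4)
Q=P[m]
for h in(.012,.046):
    q=Q[abs(Q[:,2]-h)<.003];print(h,len(q),np.median(q[:,2]),cv2.minAreaRect((q[:,:2]*1000).astype(np.float32)))
E
python3 lid.py pics/w15.png
```

```text
t 37.15 now [592.4 132.3 204.1] yaw 68.3 w 85.6 F [0.6 0.3 0.2] j6 28
row: 54.2 23.0 -3.1  0.3 -0.1 -0.2  dist 59
0.012 5508 0.011455374488742148 ((597.3663940429688, 157.951171875), (65.4293441772461, 125.78369903564453), 67.35686492919922)
0.046 1279 0.0451982684980296 ((597.4302978515625, 158.19119262695312), (22.95964813232422, 54.46416473388672), 67.27250671386719)
```

View pics/w15.png

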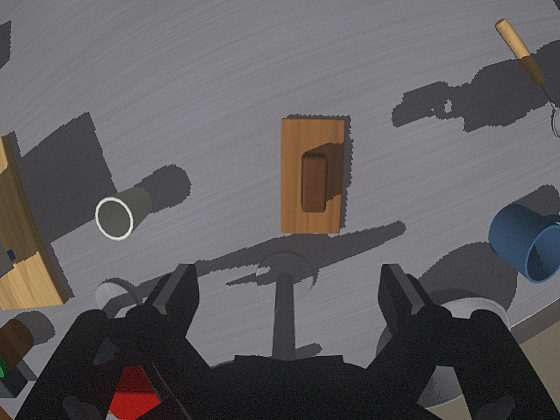

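```bash
python3 plan.py .5974 .1581 .021 67.3
```

```text
t 37.20 now [592.4 132.4 204.1] yaw 68.3 w 85.3 F [-0.6 -0.3  0.2] j6 28
row: 183.2 25.0 -4.6  1.0 -0.1 -0.2  dist 185
```

```bash
python3 -m handwheel '25 25 -4.5 1 0 0 1;65 25 -4.5 1 0 0 1;105 25 -4.5 1 0 0 1;140 25 -4.5 1 0 0 1;163 25 -4.5 1 0 0 1'>/dev/null;python3 -m handwheel '0 0 0 0 0 0 1;0 0 0 0 0 0 0.6;0 0 0 0 0 0 0.6;0 0 0 0 0 0 0.6;0 0 0 0 0 0 0.6'>/dev/null; python3 plan.py .5974 .1581 .021 67.3
```

```text
t 38.20 now [598.3 159.1  42.2] yaw 67.4 w 51.5 F [-0.1 -0.1 -0.5] j6 31
row: 21.2 -1.4 -0.5  0.1 0.0 -0.3  dist 21
```

```bash
python3 -m handwheel '7 -1 -0.5 0 0 0 0.6;14 -1 -0.5 0 0 0 0.6;21 -1 -0.5 0 0 0 0.6;21 -1 -0.5 0 0 0 0.6;21 -1 -0.5 0 0 0 0.6'|grep -E "force|pos";python3 -m handwheel '0 0 0 0 0 0 0.4;0 0 0 0 0 0 0.2;0 0 0 0 0 0 0.1;0 0 0 0 0 0 0.1;0 0 0 0 0 0 0.1' 30; python3 plan.py .5974 .1581 .021 67.3
```

```text
tcp_pos: [0.5953, 0.1582, 0.0183]
wrist_force: [-0.6, -0.4, 1.2]
t: 39.2
tcp_pos: [0.5964, 0.1584, 0.0197]
tcp_rot: [0.14, 0.694, -0.137, 0.693]
wrist_force: [1.0, -0.1, 1.7]
gripper_width: 0.0234
t 39.20 now [596.4 158.4  19.7] yaw 67.4 w 23.4 F [ 1.  -0.1  1.7] j6 31
row: -1.3 0.1 1.0  0.1 -0.1 -0.2  dist 2
```

```bash
python3 -m handwheel '-15 0 0 0 0 0 0.1;-50 0 0 0 0 0 0.1;-100 0 0 0 0 0 0.1;-150 0 0 0 0 0 0.1;-200 0 0 0 0 0 0.1'>/dev/null;python3 -m handwheel '-50 0 0 0 0 0 0.1;-100 0 0 0 0 0 0.1;-120 0 0 0 0 0 0.1;-120 0 0 0 0 0 0.1;-120 0 0 0 0 0 0.1'>/dev/null;python3 plan.py .487 -.16 .335 85.2
python3 - <<'E'
from h import *
s=snapshot("wrist");cv2.imwrite("pics/w16.png",s["color"])
E
```

```text
t 40.20 now [596.5 157.  339. ] yaw 67.4 w 23.7 F [ 0.3  0.  -1.8] j6 31
row: 2.8 -334.7 20.9  -17.8 -0.1 -0.2  dist 335
```

View pics/w16.png

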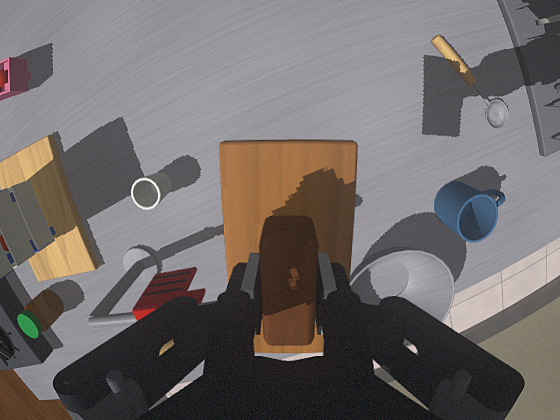

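Lid held squarely. I'll carry it towards the stack and measure it in the hand on the way.

```bash
python3 -m handwheel '0 -50 3 -6 0 0 0.1;0 -100 6 -12 0 0 0.1;0 -150 10 -17 0 0 0.1;0 -200 13 -17.8 0 0 0.1;0 -245 16 -17.8 0 0 0.1'>/dev/null;python3 -m handwheel '0 -30 20 0 0 0 0.1;0 -60 20 0 0 0 0.1;0 -60 20 0 0 0 0.1;0 -60 20 0 0 0 0.1;0 -60 20 0 0 0 0.1'>/dev/null;python3 plan.py .4857 -.3058 .335 85.2
cat > lidhand.py <<'E'
from fit import *
s=snapshot("wrist");cv2.imwrite("pics/lh.png",s["color"])
P=cloud(s,"wrist").reshape(-1,3);C=s["color"].reshape(-1,3).astype(int);o=observe()
W=R.from_quat(o["tcp_rot"]);Q=W.inv().apply(P-o["tcp_pos"])*1000
m=(abs(Q[:,0]-7)<7)&(abs(Q[:,1])<50)&(Q[:,2]<-15)&(Q[:,2]>-90)&(C[:,2]>C[:,0]*1.4)
q=Q[m];xm=np.median(q[:,0]);print("plate x",xm);q=q[abs(q[:,0]-xm)<3]
print("z min",np.percentile(q[:,2],.5).round(1))
for a in(-60,-50,-40,-30):
    k=q[abs(q[:,2]-a)<4]
    if len(k)>5:print(a,k[:,1].min().round(1),k[:,1].max().round(1))
zr=.264
m=(abs(P[:,2]-zr)<.004)&(abs(Q[:,1])<45)&(Q[:,2]<-20)&(Q[:,2]>-90)&(C.max(1)>60)
if m.sum()>20: print("rim below",m.sum(),np.percentile(Q[m],[1,50,99],axis=0).round(1))
E
python3 lidhand.py;python3 wfit.py .4855 -.3058 .264 -4.8 pics/w17.png
```

```text
t 41.25 now [ 531.2 -135.8  336.5] yaw 85.2 w 23.3 F [ 0.6  0.4 -1.4] j6 -17
row: 0.7 -173.2 -31.2  0.0 -0.3 -0.3  dist 176
plate x 8.723872085852998
z min -61.9
-60 -33.4 31.9
-50 -33.5 32.6
-40 -33.4 32.5
-30 -33.3 32.2
2556 minrect [ 485.6 -305.5] [ 62.6 121. ] 85.5 fit [ 485.8 -304.9] -4.8 cost 1.8 z 0.263
```

View pics/w17.png

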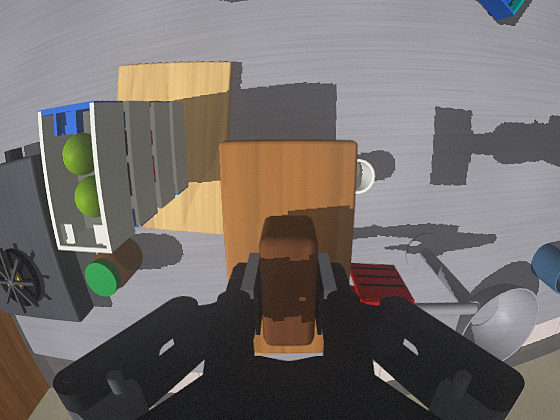

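```bash
python3 plan.py .4846 -.305 .325 85.2
```

```text
t 41.35 now [ 531.6 -135.6  337.6] yaw 85.3 w 23.5 F [ 0.1  0.2 -0.8] j6 -17
row: 11.9 -172.8 -32.8  0.1 -0.2 -0.3  dist 176
```

```bash
python3 -m handwheel '0 -45 -10 0 0 0 0.1;0 -90 -20 0 0 0 0.1;0 -130 -28 0 0 0 0.1;0 -165 -33 0 0 0 0.1;5 -173 -33 0 0 0 0.1'>/dev/null;python3 -m handwheel '7 0 0 0 0 0 0.1;14 0 0 0 0 0 0.1;14 0 0 0 0 0 0.1;14 0 0 0 0 0 0.1;14 0 0 0 0 0 0.1'>/dev/null; python3 plan.py .4846 -.305 .281 85.2;python3 lidhand.py
```

```text
t 42.35 now [ 484.7 -305.3  318.9] yaw 85.3 w 23.3 F [ 0.7 -0.3 -1.1] j6 -34
row: 37.9 0.1 -0.1  0.1 -0.1 -0.2  dist 38
plate x 8.330316471554966
z min -61.7
-60 -32.9 32.9
-50 -32.7 32.9
-40 -32.8 32.9
-30 -32.9 32.5
rim below 318 [[ 54.2 -29.7 -59.9]
 [ 55.7  -2.3 -58.8]
 [ 58.9  28.6 -58. ]]
```

View pics/lh.png

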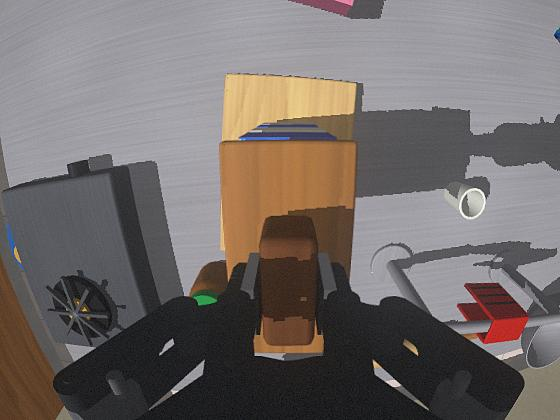

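```bash
python3 -m handwheel '6 -0.4 -1 0 0 0 0.1;14 -0.4 -1 0 0 0 0.1;22 -0.4 -1 0 0 0 0.1;28 -0.4 -1 0 0 0 0.1;31 -0.4 -1 0 0 0 0.1'|grep -E "pos|force";python3 -m handwheel '1 0 0 0 0 0 0.1;3 0 0 0 0 0 0.1;4 0 0 0 0 0 0.1;4 0 0 0 0 0 0.1;4 0 0 0 0 0 0.1'|grep -E "pos|force"; python3 lidhand.py
```

```text
tcp_pos: [0.4828, -0.3062, 0.2858]
wrist_force: [0.4, -0.1, -1.2]
tcp_pos: [0.4833, -0.3066, 0.2836]
wrist_force: [0.1, 0.3, -2.2]
plate x 8.25311710395102
z min -61.7
-60 -33.1 32.8
-50 -33.4 32.7
-40 -33.2 32.6
-30 -33.1 32.3
```

```bash
python3 -m handwheel '1 0.8 0.5 0 0 0 0.1;2 0.8 0.5 0 0 0 0.1;3 0.8 0.5 0 0 0 0.1;3.5 0.8 0.5 0 0 0 0.1;3.5 0.8 0.5 0 0 0 0.1'|grep -E "pos|force";python3 -m handwheel '0.5 0 0 0 0 0 0.1;1 0 0 0 0 0 0.1;1.5 0 0 0 0 0 0.1;1.5 0 0 0 0 0 0.1;1.5 0 0 0 0 0 0.1'|grep -E "pos|force"
```

```text
tcp_pos: [0.4838, -0.3057, 0.2797]
wrist_force: [0.3, 0.1, -1.1]
tcp_pos: [0.4838, -0.306, 0.2795]
wrist_force: [-1.2, -0.7, 4.9]
```

```bash
python3 -m handwheel '-1 0 0 0 0 0 0.3;-1 0 0 0 0 0 0.5;-1 0 0 0 0 0 0.6;-1 0 0 0 0 0 0.6;-1 0 0 0 0 0 0.6'|grep -E "pos|force|wid";python3 -m handwheel '-10 0 0 0 0 0 0.6;-30 0 0 0 0 0 0.6;-60 0 0 0 0 0 0.8;-90 0 0 0 0 0 1;-100 0 0 0 0 0 1'|grep -E "pos|force";python3 -m handwheel '0 0 -20 0 0 0 1;0 0 -20 0 0 0 1;0 0 -20 0 0 0 1;0 0 -20 0 0 0 1;0 0 -20 0 0 0 1'|grep -E "pos|force"
python3 - <<'E'
from fit import *
for n in("wrist","scene","side"):
    s=snapshot(n);cv2.imwrite(f"pics/{n}20.png",s["color"])
    P=cloud(s,n).reshape(-1,3);C=s["color"].reshape(-1,3).astype(int)
    m=(abs(P[:,0]-.485)<.09)&(abs(P[:,1]+.305)<.07)&(C[:,2]>C[:,0]*1.4)
    Q=P[m]
    for h in(.272,.306):
        q=Q[abs(Q[:,2]-h)<.004];print(n,h,len(q),np.median(q[:,2]),cv2.minAreaRect((q[:,:2]*1000).astype(np.float32)))
    if n!="wrist":
        u=proj(s,[[.485,-.305,.18]])[0].astype(int);x,y=max(u[0]-70,0),max(u[1]-70,0)
        cv2.imwrite(f"pics/{n}20c.png",cv2.resize(s["color"][y:y+140,x:x+160],None,fx=4,fy=4))
E
```

```text
tcp_pos: [0.4838, -0.3056, 0.279]
wrist_force: [0.4, -0.4, 0.1]
gripper_width: 0.0513
tcp_pos: [0.4843, -0.3064, 0.384]
wrist_force: [0.4, -0.6, 0.0]
tcp_pos: [0.4644, -0.3044, 0.3791]
wrist_force: [0.5, -0.1, 0.0]
wrist 0.272 8520 0.2713575027494201 ((484.90728759765625, -305.5474853515625), (66.03733825683594, 125.22753143310547), 85.27128601074219)
wrist 0.306 2124 0.305171828185358 ((484.1802673339844, -305.5608825683594), (23.589319229125977, 54.68254852294922), 85.32656860351562)
scene 0.272 379 0.27236048049642236 ((487.48895263671875, -305.9317626953125), (69.06673431396484, 126.16830444335938), 85.04590606689453)
scene 0.306 88 0.30636640177128904 ((488.88653564453125, -305.8736267089844), (26.22267723083496, 54.31844711303711), 85.29707336425781)
side 0.272 425 0.2713729228855275 ((484.9303894042969, -309.89691162109375), (66.84545135498047, 130.45736694335938), 83.1380844116211)
side 0.306 94 0.3048622555373063 ((483.56585693359375, -309.9144592285156), (26.22180938720703, 55.962379455566406), 84.14908599853516)
```

View pics/wrist20.png

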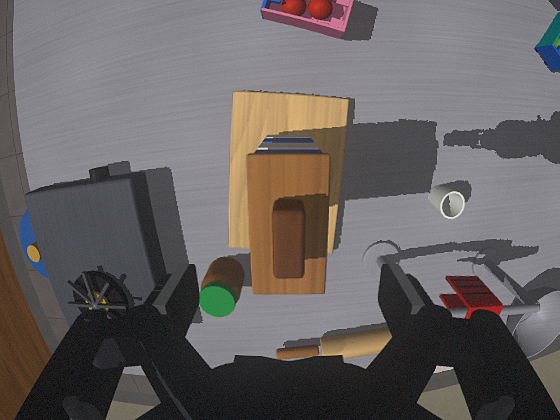

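View pics/side20c.png

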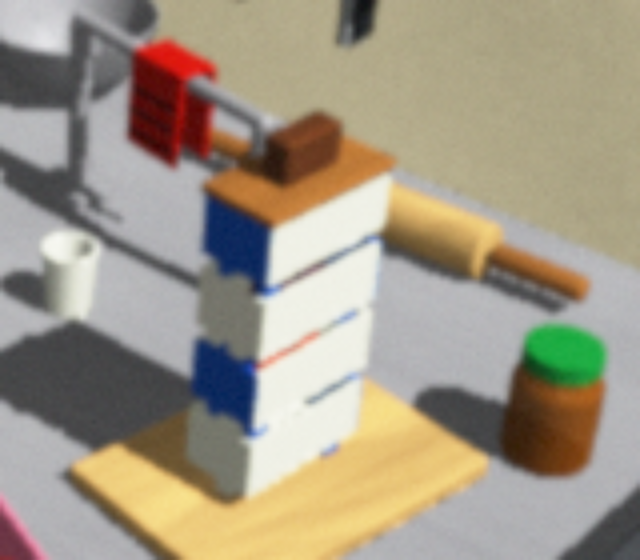

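View pics/scene20c.png

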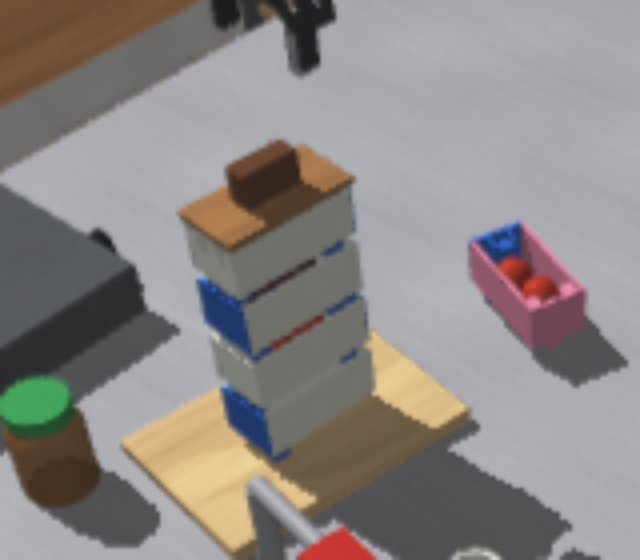

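The lid sits flat, centred within 1 mm on the top bin, and the blue ends alternate. The holder hangs on the rail and the gripper is clear, so I'm handing it in.

```bash
python3 -c "
from station import *
print(observe()['t'],observe()['dq'].round(3)); print(finish_job())"
```

```text
46.1 [-0.001 -0.003  0.     0.001 -0.002  0.001]
the job is handed in; nothing more can be done
None
```

The job is done and handed in at 46 s; no verdict is reported. The pot-holder went on the rail first. The tree tomato, passion fruit and lime bins were then stacked on the bottom bin, each turned end for end. There was no tangerine bin. The lid went on last. It had been knocked about 3 cm aside during the run, so I found it again before gripping it. Grip was 35 N on the pot-holder and 30 N on the bins and lid.

**Last checks:**
- **Bins:** the rims measured 0.143, 0.203 and 0.263 m, which is 60 mm apart, so stacked rather than nested. The blue ends alternate, and the bin centres agree within about 1 mm.
- **Lid:** its plate top is at 0.271 m (0.272 expected). By the wrist camera its centre is within 1 mm of the top bin's and its angle within about 0.5°.
- **Pot-holder:** it was astride the rail in the last pictures.
- **Everything else:** the jar, the egg cup and the pink bin look unmoved in the last pictures. I did not measure them, and I did not check the spoon or the turquoise bin at the end.

**Disagreement:** the two fixed cameras place the lid 3 to 4 mm away from where the wrist camera does. They were also a few mm off earlier, so I relied on the wrist camera.

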